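Swap the wrong bracket in a bracket kit at a motorcycle parts stall

TASK

One of the three brackets in the black kit tray is the wrong type: a straight one in a pocket cut for a dog-leg (L-shaped) bracket. Take it out and put it in the blue returns bin, then fetch the dog-leg bracket that stands on edge in the wooden stock rack and fit it tab up and fully home in the emptied pocket. Ease it in without force, and leave the other brackets and the goods around as they are.

Things in the scene. Friction and masses are not known exactly. Their poses are not given: they have to be found in the camera images.
- tray: Fixed kit tray of black plastic with yellow pocket floors, 290 x 74 mm, 16 mm high. Origin on the bench surface; its x axis runs along the row of three pockets (pitch 92 mm), y towards the toes of the pockets.
- pocket0 (a point): L-shaped pocket 0 (-x end of the row). Point on its floor, 6 mm above the bench, under the long leg's centre; axes as a bracket lying in it (x along the long leg, y to the toe, z up). 10 mm deep, 1.2 mm clearance all round: a seated bracket's plate stands 2 mm proud and its point is 18 mm above this one. Takes a dog-leg bracket tab up, one way round only.
- pocket1 (a point): L-shaped pocket 1 (middle of the row). Point on its floor, 6 mm above the bench, under the long leg's centre; axes as a bracket lying in it (x along the long leg, y to the toe, z up). 10 mm deep, 1.2 mm clearance all round: a seated bracket's plate stands 2 mm proud and its point is 18 mm above this one. Takes a dog-leg bracket tab up, one way round only.
- pocket2 (a point): L-shaped pocket 2 (+x end of the row). Point on its floor, 6 mm above the bench, under the long leg's centre; axes as a bracket lying in it (x along the long leg, y to the toe, z up). 10 mm deep, 1.2 mm clearance all round: a seated bracket's plate stands 2 mm proud and its point is 18 mm above this one. Takes a dog-leg bracket tab up, one way round only.
- odd_c (a point): The wrong bracket, in one of the pockets. Straight aluminium plate 80 x 26 x 12 mm, no toe, with a tab 22 x 10 x 24 mm upright in the middle of its top face (total height 36). Point: its middle, 18 mm above the plate's underside; x along the plate, z along the tab. The pocket's toe shows empty and yellow.
- kit_a_c (a point): A correct aluminium dog-leg bracket in a pocket; stays there. Plate 12 mm thick, long leg 80 (x) x 26 (y) mm; at the +x end (x 16 to 40) a toe reaches y=+37 mm. Upright tab 22 (x) x 10 (y) x 24 mm high in the middle of the leg's top face; total height 36. Point: centre of the long leg, 18 mm above the underside; y to the toe, z along the tab.
- kit_b_c (a point): The other correct dog-leg bracket, in another pocket; stays there. Same shape and point as kit_a_c.
- spare_c (a point): The stock dog-leg bracket, 0.1 to 0.2 kg; shape, point and axes as kit_a_c. It stands in a rack slot on its long edge (y=-13 mm side down, y up, toe top 50 mm above the slot floor, tab level); the toe (x 16 to 40, y to 37 mm) can be pinched from above across the 12 mm plate (z -18 to -6 mm from the point). To end tab up it must be laid over on its plain back.
- stock_straight_c (a point): Bracket in the rack's other slot, not needed, stays there. Straight aluminium plate 80 x 26 x 12 mm, no toe, with a tab 22 x 10 x 24 mm upright in the middle of its top face (total height 36). Point: its middle, 18 mm above the plate's underside; x along the plate, z along the tab. It stands on its long edge, 26 mm high.
- rack: Fixed wooden stock rack, 150 (x) x 104 (y) mm; two slots along y, 70 mm apart in x; slot floor 12 mm above the bench, slots 15 mm wide. The rib on a bracket's plain side rises 12 mm and that on its tab side 6 mm above the slot floor. Origin on the bench at its middle. Brackets stand with their tabs to its +x and toes to its +y end.
- bin: Fixed blue open-topped returns bin, 130 (x) x 170 (y) mm, 45 mm high, walls and floor 4-5 mm. Origin on the bench at its middle.
- mat: Fixed black rubber mat, 110 (x) x 170 (y) mm, 3 mm thick, kept clear: free space for putting a part down. Origin on the bench at its middle.
- jar_c (a point): Bystander: amber glass jar, 56 mm wide, 75 mm high; this point half-way up.
- carton_c (a point): Bystander: red box 60 x 70 x 50 mm; this point at its middle.
- hub_c (a point): Bystander: steel wheel hub, 64 mm wide, 46 mm high; this point half-way up.
There are look-alikes about, which are no part of the job. Of the things shaped like the bin, the blue one is meant. Leave any purple look-alike of the part that bears spare_c alone.

How it is judged:
On the way:
1. the straight bracket from the kit lies released in the returns bin (x of odd_c in the frame of bin between -0.062 and 0.062 m and y of odd_c in the frame of bin between -0.082 and 0.082 m and z of odd_c in the frame of bin below 0.05 m and contact force between odd and the fingers below 0.1 N and linear speed of odd below 0.05 m/s), for 0.2 s.
At the end, for the whole second after the job is handed in: Kit's straight bracket at rest in the bin; stock dog-leg at rest in a pocket, tab up (5 mm, 0.09 rad, underside within 2.5 mm of the floor, level to 0.06 rad); kit dog-legs moved under 6 mm, rack's straight bracket under 20 mm, jar, box, hub under 30 mm (all of step 1 and ((horizontal distance between spare_c and pocket0 below 0.005 m and z of spare_c in the frame of pocket0 between 0.0155 and 0.0205 m and angle between spare_c's own z axis and vertical below 0.06 rad and angle between the x axis of spare_c and the x axis of pocket0, either way round below 0.09 rad) or (horizontal distance between spare_c and pocket1 below 0.005 m and z of spare_c in the frame of pocket1 between 0.0155 and 0.0205 m and angle between spare_c's own z axis and vertical below 0.06 rad and angle between the x axis of spare_c and the x axis of pocket1, either way round below 0.09 rad) or (horizontal distance between spare_c and pocket2 below 0.005 m and z of spare_c in the frame of pocket2 between 0.0155 and 0.0205 m and angle between spare_c's own z axis and vertical below 0.06 rad and angle between the x axis of spare_c and the x axis of pocket2, either way round below 0.09 rad)) and linear speed of spare below 0.02 m/s and distance of each of kit_a_c, kit_b_c from where it was at the start of the episode below 0.006 m and distance of stock_straight_c from where it was at the start of the episode below 0.02 m and distance of each of jar_c, carton_c, hub_c from where it was at the start of the episode below 0.03 m); the robot touches nothing.
It fails at once if a correct kit bracket is pulled out of its place (moved over 20 mm) (distance of any of kit_a_c, kit_b_c from where it was at the start of the episode above 0.02 m).
It fails at once if the straight bracket in the rack is moved over 40 mm (distance of stock_straight_c from where it was at the start of the episode above 0.04 m).
It fails at once if jar, box or hub is moved over 50 mm (distance of any of jar_c, carton_c, hub_c from where it was at the start of the episode above 0.05 m).
It fails at once if the stock bracket is forced against the tray with over 60 N (contact force between spare and tray above 60 N).
It also fails if it takes over 72 s, if anything falls off the work surface, if the arm or the gripper's body presses on something with over 40 N, if the wrist force passes 120 N, or if a joint passes its speed limit or range.

ROBOT

A 6-joint arm with a two-finger parallel gripper is mounted at the origin on the work surface. World frame = base frame: x ahead of the robot, y to its left, z up, the work surface at z = 0. Lengths are in m, angles in rad, forces in N, time in s.
With the tool pointing down it reaches from about 0.25 to 0.725 m from the base axis. Payload 4 kg.
Tool frame: the origin (TCP) lies at the very end of the fingers, on their centre line; the grasp point (between the pads) lies 19 mm behind it; z points along the fingers, y is the direction in which the jaws open and shut (so a half turn about z gives the same grasp; the last joint's range is limited). The gripper opens to 85 mm and grips with 20 to 120 N. Pads are 22 mm wide; open, the fingers measure 114 mm over their backs; the gripper's body (76 mm by 85 mm) begins 54 mm behind the grasp point. The pads swing forward as they close: fully open they stand 13 mm farther back than shut.
Start: joints at [1.152, 0.241, 0.005, 1.335, 0, 1.571], TCP at [0.203, 0.457, 0.231] pointing down, gripper open.
Joint ranges: [-2.72, 2.72], [-1.05, 1.87], [-1.09, 1.28], [-1.99, 2.15], [-1.42, 1.44], [-3.14, 3.14]. Speed limits (rad/s): [2.79, 2.79, 3.14, 3.14, 3.14, 3.14].

INTERFACE

Orientations are given as a unit quaternion [x, y, z, w].
In Python, from workcell import bot gives the robot as it stands.
- The arm moves only by the shell command python3 -m crank 'ROWS'. ROWS is JSON, a list that holds one entry, the list of rows, each a list of 5 numbers: the shift along the tool's x, y, z in mm, then the turn about the tool's z in degrees, then the closure in counts, from 0 (fully open) to 255 (shut). In form: [[[tx, ty, tz, turn, grip], ...]]. A call has 1 to 12 rows; each row shifts and turns the pose as measured when the row begins, along the tool's axes as they then stand; what a row does not reach is not made up. A row lasts 1/8 s, in which the tool goes at most 62.5 mm and 10.7 degrees, less where a joint would pass 70% of its speed; a pose out of reach is approached as far as the arm can. A call is refused whole if a number of a shift passes 62.5 or a number of a turn 10.7, either way. A call with a gripper value outside its range is refused whole. The fingers move at their own pace and stop on an object; the grip force is fixed at half the most. Time passes only in rows, so rows that do not move let the fingers close. It gives the time, the measured TCP pose, the force and the opening at its end, in the units of the state.
- bot.get_obs(): the state, without advancing time (a new reading comes with each control period).
- bot.camera(name): name is "scene" or "top" or "wrist"; returns a dict with "img" (400x640x3 uint8, blue, green, red), "depth" (400x640 float32, m along the optical axis (not along the pixel's ray), 0 where there is no reading), "fx", "fy", "cx", "cy" (pixels), "R" (3x3) and "t" (3): a world point X has camera coordinates R X + t; the wrist camera has in their place "T_tool_cam" (4x4, takes a point from camera to tool coordinates, whose origin is the TCP and whose axes are the flange's). Camera axes: x right, y down, z forward; pixel columns grow to the right and rows downward; lengths in m; the calibration is good to about 2 mm. A picture is of the moment at which its call begins: read the wrist's pose just before it.
- bot.job_done(): hands the job in, once; it reports no verdict.
The state is a dict: "clock": time; "joint_pos": joint angles; "joint_vel": joint speeds; "tau": joint torques, N m; "eef_pos": TCP position; "tool_rot": TCP orientation; "ft_force": force on the tool from outside, world axes, zero at the start; "ft_torque": the same for the moment, N m; "grip_width": finger opening in m.
Only numpy, scipy, OpenCV 4.12 (cv2) and the standard library are available. Lean on these libraries where they do the work, as an engineer would, in place of code of your own. Each camera call takes 0.05 s, during which the arm holds its last target.

## Working session

There is one attempt and no reset: what is moved stays moved. The work goes in short steps, Python scripts to look and compute and a shell command to move; the robot and the scene stay as the last step left them, time stands still between calls to the robot, and variables do not carry over. Pictures are saved under pics/ and viewed, and the job is handed in when it is done.

```bash
mkdir -p pics; ls; cat > h.py <<'E'
import numpy as np, cv2
from workcell import bot
def cap(n):
    c=bot.camera(n); np.savez('/tmp/%s.npz'%n,**{k:np.asarray(v) for k,v in c.items()}); return c
def load(n): return dict(np.load('/tmp/%s.npz'%n))
def cloud(c):
    d=c['depth'];h,w=d.shape;u,v=np.meshgrid(np.arange(w),np.arange(h))
    P=np.stack([(u-c['cx'])*d/c['fx'],(v-c['cy'])*d/c['fy'],d],-1)
    W=(P-c['t'])@c['R']
    W[d==0]=np.nan
    return W
E
python3 - <<'E'
from h import *
o=bot.get_obs();print(o)
for n in('top','scene'):
    c=cap(n);cv2.imwrite('pics/%s0.png'%n,c['img']);print(c['fx'],c['R'],c['t'])
E
```

```text
pics
{'clock': 0.0, 'joint_pos': array([ 1.15201468e+00,  2.41393321e-01,  3.72398941e-03,  1.33519387e+00,
       -1.75922908e-05,  1.57077582e+00]), 'joint_vel': array([-0.00125245,  0.00022885,  0.00010709,  0.00046511, -0.00147725,
        0.00057125]), 'tau': array([-3.70344173e-05, -3.72321153e+01,  2.52405632e+01,  1.69349316e-02,
        1.09894568e-04, -3.85706358e-06]), 'eef_pos': array([0.20307259, 0.45621491, 0.23042268]), 'tool_rot': array([ 2.07853920e-01,  9.78159333e-01, -1.01268987e-03, -2.06220623e-04]), 'ft_force': array([-0.27940198,  0.82845987,  0.11538513]), 'ft_torque': array([-0.01920438, -0.0198665 , -0.00256085]), 'grip_width': 0.08552670815325286}
451.5195386216122 [[ 0.0057541  -0.99992439 -0.01086798]
 [-0.9897401  -0.00414321 -0.14281934]
 [ 0.14276351  0.01157827 -0.9896891 ]] [0.01457196 0.56501231 1.03814331]
454.1633087159275 [[-0.35653824  0.93424399  0.00828518]
 [ 0.74865043  0.2909924  -0.59568947]
 [-0.55893024 -0.20618337 -0.80317209]] [ 0.19055767 -0.38543137  1.56799552]
```

View pics/top0.png

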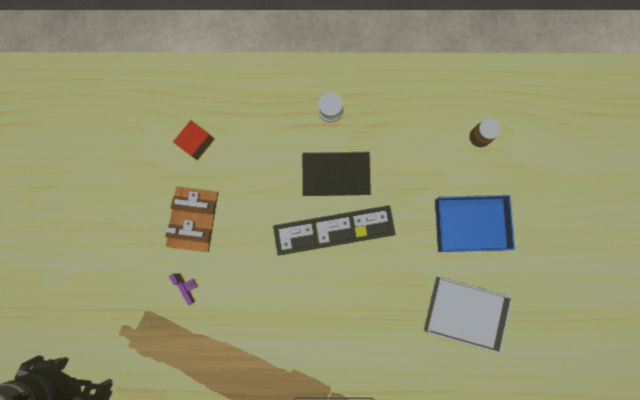

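View pics/scene0.png

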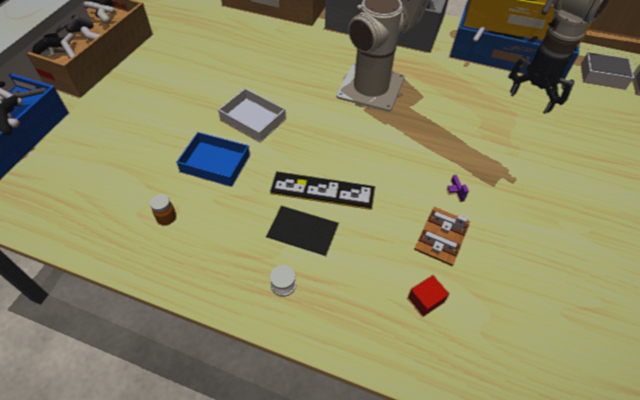

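The top view shows the tray at (334,230), with three brackets at (296,236), (333,229) and (371,218). The yellow toe at (361,231) marks the odd one. The rack is at (192,219) with two brackets. The blue bin is at (474,223), with a grey look-alike at (468,314). The purple look-alike bracket is at (184,288). I'll zoom in on the tray and the rack.

```bash
python3 - <<'E'
from h import *
c=load('top');im=c['img']
a=cv2.resize(im[180:260,155:225],None,fx=6,fy=6,interpolation=cv2.INTER_CUBIC)
b=cv2.resize(im[195:265,265:405],None,fx=5,fy=5,interpolation=cv2.INTER_CUBIC)
cv2.imwrite('pics/rack0.png',a);cv2.imwrite('pics/tray0.png',b)
s=load('scene')['img'];a=cv2.resize(s[195:275,400:490],None,fx=6,fy=6,interpolation=cv2.INTER_CUBIC);cv2.imwrite('pics/rack1.png',a)
W=cloud(c)
for n,p in dict(odd=(371,218),toe=(361,231),bin=(474,223),mat=(336,174),r1=(193,202),r2=(187,231),rack1=(193,212),purp=(184,288),carton=(193,140),hub=(331,103),jar=(488,129),bench=(250,300),kit1=(333,229),kit0=(296,236)).items(): print(n,W[p[1],p[0]].round(4))
E
```

```text
odd [ 0.5099 -0.0871  0.0381]
toe [ 0.4811 -0.0654  0.0042]
bin [ 0.5022 -0.3419  0.0014]
mat [ 0.6236 -0.0041 -0.0025]
r1 [0.5464 0.3389 0.038 ]
r2 [0.477  0.3505 0.0358]
rack1 [0.5248 0.3453 0.0134]
purp [0.3434 0.353  0.0291]
carton [0.6958 0.3422 0.0506]
hub [0.7923 0.0091 0.0427]
jar [ 0.7176 -0.3604  0.0756]
bench [ 0.3143  0.2019 -0.0006]
kit1 [0.4848 0.003  0.017 ]
kit0 [0.4674 0.0921 0.0175]
```

View pics/rack0.png

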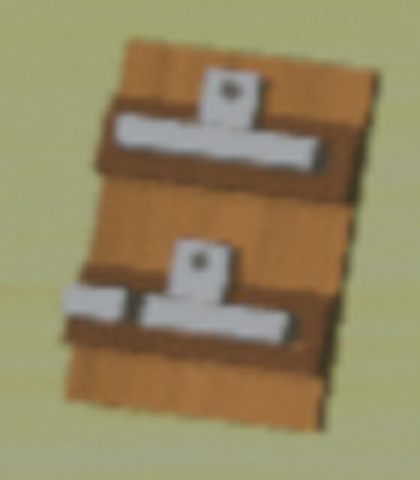

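View pics/tray0.png

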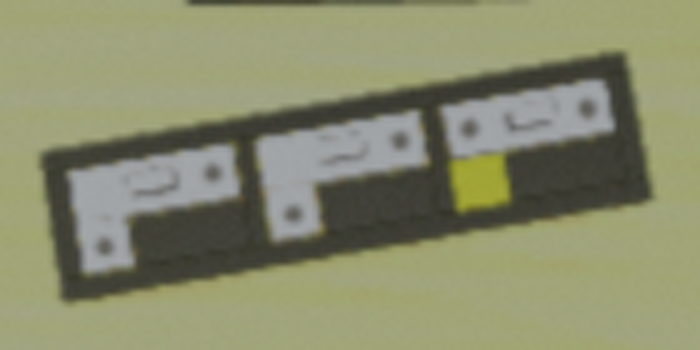

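View pics/rack1.png

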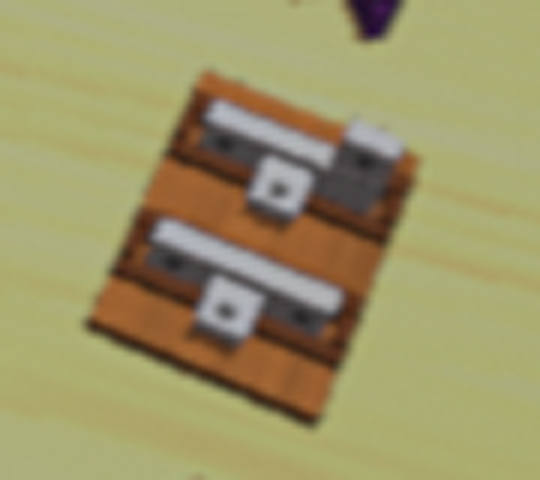

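The odd bracket is in pocket 0, the right-hand one at (371,218), and its toe at (361,231) shows empty and yellow. The possible mix-ups there are the kit dog-legs at (296,236) and (333,229). The spare dog-leg is in the near rack slot, with its leg at (187,231) and toe at (171,230). The possible mix-ups for it are the straight bracket at (193,202) and the purple one at (184,288). The returns bin is the blue one, not the grey one. I'll fit the poses next.

```bash
cat >> h.py <<'E'
from scipy.spatial.transform import Rotation as Ro
def onplane(c,uv,z):
    uv=np.atleast_2d(uv).astype(float);r=np.c_[(uv[:,0]-c['cx'])/c['fx'],(uv[:,1]-c['cy'])/c['fy'],np.ones(len(uv))]@c['R']
    C=-c['R'].T@c['t'];s=(z-C[2])/r[:,2];return C+s[:,None]*r
def camfix(c,o):  # wrist: make R,t
    T=c['T_tool_cam'];Rt=Ro.from_quat(o['tool_rot']).as_matrix()
    M=Rt@T[:3,:3];p=Rt@T[:3,3]+o['eef_pos'];c['R']=M.T;c['t']=-M.T@p;return c
def wrist(name):
    o=bot.get_obs();c=bot.camera('wrist');c=camfix(dict(c),o);np.savez('/tmp/%s.npz'%name,**{k:np.asarray(v) for k,v in c.items()});cv2.imwrite('pics/%s.png'%name,c['img']);return c
def yaw(o): 
    y=Ro.from_quat(o['tool_rot']).as_matrix()[:,1];return np.degrees(np.arctan2(y[1],y[0]))
def go(p,yw=None):
    o=bot.get_obs();Rt=Ro.from_quat(o['tool_rot']).as_matrix();y=yaw(o)
    d=np.array(p)-o['eef_pos'];print('pos',o['eef_pos'].round(4),'yaw(y)',round(y,2),'j',o['joint_pos'].round(2),'w',round(o['grip_width'],4),'F',o['ft_force'].round(1),'t',round(o['clock'],2))
    print('delta tool mm',(Rt.T@d*1000).round(1))
    if yw is not None:
        e=(yw-y+90)%180-90;print('turn deg (about tool z)',-round(e,2))
        R2=Ro.from_rotvec([0,0,np.radians(e)]).as_matrix()@Rt;print('delta after turn',(R2.T@d*1000).round(1))
E
python3 - <<'E'
from h import *
c=load('top');im=c['img'].astype(int);hsv=cv2.cvtColor(c['img'],cv2.COLOR_BGR2HSV);W=cloud(c)
dark=(im.max(2)<75)
def rect(mask,box,z,nm,close=0):
    m=np.zeros_like(mask,np.uint8);x0,y0,x1,y1=box;m[y0:y1,x0:x1]=mask[y0:y1,x0:x1]
    if close:m=cv2.morphologyEx(m,cv2.MORPH_CLOSE,np.ones((close,close),np.uint8))
    n,l,s,_=cv2.connectedComponentsWithStats(m);k=1+s[1:,4].argmax();ys,xs=np.where(l==k)
    P=onplane(c,np.c_[xs,ys],z)[:,:2].astype(np.float32);r=cv2.minAreaRect(P*1000);print(nm,s[k,4],np.round(r[0],1),np.round(r[1],1),round(r[2],2))
rect(~((hsv[...,0]>20)&(hsv[...,0]<40)&(hsv[...,2]>130)),(265,195,405,262),.016,'tray',5)
rect(dark,(295,145,380,200),.003,'mat')
rect((hsv[...,0]>100)&(hsv[...,0]<125)&(hsv[...,1]>120),(425,185,525,258),.045,'bin',5)
rect((hsv[...,0]<20)&(hsv[...,1]>90),(160,180,225,258),.02,'rack',11)
go([.4,0,.2])
E
```

```text
tray 3633 [483.2   1. ] [ 75.5 289.6] 10.17
mat 2776 [624.7  -4.1] [106.4 164.6] 0.77
bin 3611 [ 499.1 -331.8] [127.1 168.7] 1.75
rack 2594 [508.4 347.9] [107.2 147.1] 83.07
pos [0.2031 0.4563 0.2305] yaw(y) 66.01 j [1.15 0.24 0.   1.34 0.   1.57] w 0.0858 F [-0.7  0.9 -0. ] t 0.1
delta tool mm [-365.4 -336.7   31.1]
```

```bash
python3 - <<'E'
from h import *
go([.511,-.0875,.2],10.2)
print(np.load('/tmp/top.npz')['t'], bot.camera('wrist')['T_tool_cam'].round(3))
E
```

```text
pos [0.2031 0.4563 0.2305] yaw(y) 66.01 j [1.15 0.24 0.   1.34 0.   1.57] w 0.0858 F [-0.7  0.9 -0. ] t 0.1
delta tool mm [-502.4 -371.5   31.2]
turn deg (about tool z) 55.81
delta after turn [-589.7  206.8   30.1]
[0.01457196 0.56501231 1.03814331] [[-0.    -0.952 -0.307  0.08 ]
 [ 1.    -0.    -0.    -0.001]
 [-0.    -0.307  0.952 -0.142]
 [ 0.     0.     0.     1.   ]]
```

```bash
python3 -m crank '[[[0,0,0,9.3,0],[0,0,0,9.3,0],[0,0,0,9.3,0],[0,0,0,9.3,0],[0,0,0,9.3,0],[0,0,0,9.3,0],[-55,20,0,0,0],[-55,20,0,0,0],[-55,20,0,0,0],[-55,20,0,0,0],[-55,20,0,0,0],[-55,20,0,0,0]]]'; python3 - <<'E'
from h import *
go([.511,-.0875,.2],10.2)
E
```

```text
clock: 1.65
eef_pos: [0.3724, 0.1408, 0.228]
tool_rot: [0.65, 0.76, -0.004, 0.002]
ft_force: [2.0, 0.8, 0.1]
grip_width: 0.0852
pos [0.3724 0.1408 0.228 ] yaw(y) 8.91 j [ 0.37  0.04 -0.24  1.3  -0.01  1.78] w 0.0852 F [2.  0.8 0.1] t 1.65
delta tool mm [-246.8  101.6   29.4]
turn deg (about tool z) -1.29
delta after turn [-249.    96.    29.4]
```

```bash
python3 -m crank '[[[-40,16,4,-1.3,0],[-45,16,5,0,0],[-45,16,5,0,0],[-45,16,5,0,0],[-45,16,5,0,0],[-25,10,3,0,0],[0,0,0,0,0]]]'; python3 - <<'E'
from h import *
go([.511,-.0875,.2],10.2)
wrist('w1')
E
```

```text
clock: 2.52
eef_pos: [0.5067, -0.0973, 0.1997]
tool_rot: [0.644, 0.765, -0.004, 0.001]
ft_force: [-0.4, 0.6, 0.2]
grip_width: 0.0856
pos [ 0.5067 -0.0973  0.1997] yaw(y) 9.8 j [-0.19  0.29 -0.01  1.27 -0.01  1.21] w 0.0856 F [-0.4  0.6  0.2] t 2.52
delta tool mm [ 9.   5.9 -0.4]
turn deg (about tool z) -0.4
delta after turn [ 8.9  5.9 -0.4]
```

View pics/w1.png

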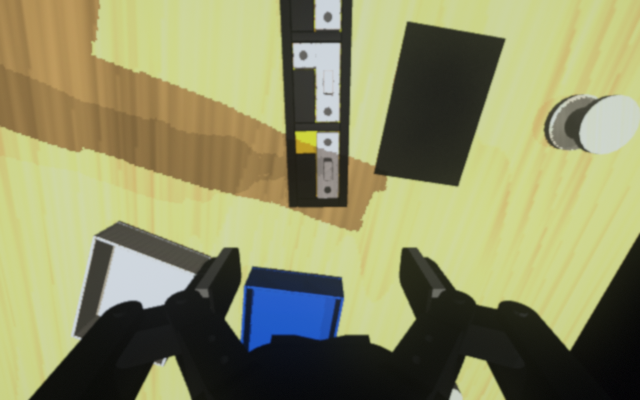

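The wrist view shows the odd straight bracket at (328,165), with its tab at (328,170) and the yellow toe at (306,142).

```bash
python3 - <<'E'
from h import *
c=load('w1')
cv2.imwrite('pics/w1z.png',cv2.resize(c['img'][20:215,280:400],None,fx=3,fy=3,interpolation=cv2.INTER_CUBIC))
W=cloud(c);g=c['img'].min(2)
for r in range(148,200,3): print(r,[(int(1000*W[r,u,2]) if W[r,u,2]==W[r,u,2] else -9) for u in range(312,346,2)], g[r,312:346:2])
print(onplane(c,[[328,142],[328,190]],.018),onplane(c,[[328,162],[288,205],[348,205]],.042))
E
```

```text
148 [4, 5, 16, 16, 17, 16, 16, 17, 15, 16, 15, 15, 16, 4, 14, 14, 14] [ 40  38  75 163 175 177 196 206 206 206 207 206 206 152  38  38  38]
151 [5, 4, 15, 16, 16, 16, 17, 16, 17, 16, 16, 17, 15, 5, 16, 13, 15] [ 40  38  66 134 138 143 148 167 177 176 191 199 201 151  39  37  37]
154 [13, 13, 16, 16, 17, 17, 16, 17, 17, 16, 16, 17, 16, 4, 14, 14, 15] [ 26  26  62 133 138 142 143 142 143 141 143 142 159 114  33  36  36]
157 [15, 14, 15, 16, 17, 17, 16, 14, 16, 16, 16, 15, 16, 5, 14, 15, 14] [ 29  30  58 128 127 127 116 109 111 120 140 142 136  86  29  29  30]
160 [15, 15, 15, 16, 16, 16, 35, 34, 35, 37, 16, 15, 17, 4, 13, 15, 14] [ 31  28  54 115 119 116  72  65  67  69 116 140 139  84  27  29  29]
163 [15, 14, 4, 16, 17, 17, 40, 41, 41, 41, 16, 16, 17, 4, 15, 14, 14] [ 29  29  53 115 119 118 119 140 139 138 119 137 136  81  28  29  29]
166 [14, 14, 4, 17, 17, 16, 40, 40, 40, 41, 17, 16, 15, 4, 15, 14, 15] [ 29  28  52 115 119 117 118 140 143 141 121 136 134  80  28  29  28]
169 [14, 15, 4, 15, 17, 16, 41, 40, 39, 40, 16, 18, 18, 5, 14, 14, 14] [ 29  28  50 114 119 116 121 143 140 128 
[... 921 characters left out ...]
, 15, 17, 7, 14, 14, 14] [ 28  28  51 130 138 138  93  53  52  76 137 137 131  77  27  28  27]
193 [15, 14, 4, 17, 17, 17, 16, 17, 16, 17, 17, 14, 16, 8, 15, 15, 14] [ 28  26  51 130 139 141 137 112 113 132 141 138 131  67  27  28  28]
196 [15, 14, 4, 15, 17, 17, 18, 16, 17, 15, 16, 16, 17, 10, 14, 14, 14] [ 28  27  49 125 137 139 143 142 136 134 135 131 126  61  27  28  27]
199 [14, 13, 13, 14, 14, 15, 13, 14, 14, 15, 14, 15, 14, 14, 13, 14, 15] [27 26 27 36 39 39 43 42 36 34 34 33 32 26 28 28 28]
[[ 0.50664355 -0.05796869  0.018     ]
 [ 0.51705747 -0.11515307  0.018     ]] [[ 0.50946358 -0.07641509  0.042     ]
 [ 0.47297315 -0.13375604  0.042     ]
 [ 0.54116902 -0.12183417  0.042     ]]
```

View pics/w1z.png

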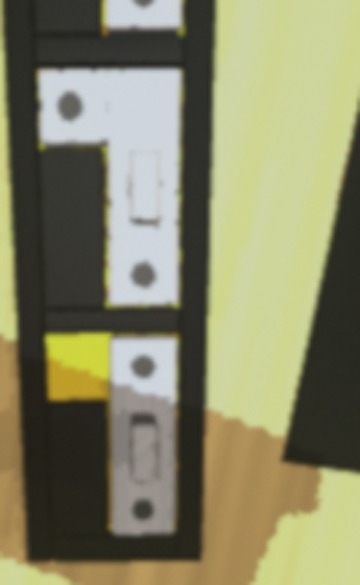

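```bash
python3 -m crank '[[[9,6,20,-0.4,100],[0,0,45,0,100],[0,0,45,0,100],[0,0,0,0,100],[0,0,0,0,100]]]'; python3 - <<'E'
from h import *
go([.5118,-.0868,.023],10.2)
c=wrist('w2')
E
```

```text
clock: 3.2
eef_pos: [0.5096, -0.0821, 0.0907]
tool_rot: [0.639, 0.77, -0.002, 0.001]
ft_force: [0.9, -0.2, 0.9]
grip_width: 0.0523
pos [ 0.5096 -0.0821  0.0907] yaw(y) 10.63 j [-0.16  0.38 -0.19  1.   -0.    1.23] w 0.0523 F [ 0.9 -0.2  0.9] t 3.2
delta tool mm [-4.7  1.5 67.7]
turn deg (about tool z) 0.43
delta after turn [-4.7  1.5 67.7]
```

View pics/w2.png

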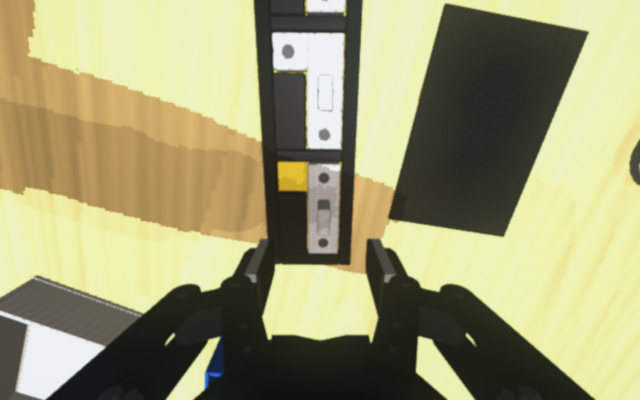

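```bash
python3 - <<'E'
from h import *
c=load('w2');p=onplane(c,[[323.5,178],[323,242.5]],.018);print(p,p.mean(0),np.degrees(np.arctan2(*(p[0]-p[1])[[1,0]])))
go([.5118,-.0868,.022],10.3)
E
python3 -m crank '[[[-4.5,1.5,30,0.4,100],[0,0,20,0,100],[0,0,0,0,100]]]'; python3 - <<'E'
from h import *
go([.5118,-.0868,.022],10.3)
E
```

```text
[[ 0.50603731 -0.05813636  0.018     ]
 [ 0.51643443 -0.1146736   0.018     ]] [ 0.51123587 -0.08640498  0.018     ] 100.42019128913988
pos [ 0.5094 -0.0822  0.0907] yaw(y) 10.62 j [-0.16  0.38 -0.19  1.   -0.    1.23] w 0.0518 F [-0.  -0.6 -0.4] t 3.25
delta tool mm [-4.7  1.6 68.7]
turn deg (about tool z) 0.32
delta after turn [-4.7  1.7 68.7]
clock: 3.62
eef_pos: [0.5172, -0.0869, 0.0467]
tool_rot: [0.641, 0.767, 0.001, 0.006]
ft_force: [-0.0, -0.2, 0.1]
grip_width: 0.0523
pos [ 0.5172 -0.0869  0.0467] yaw(y) 10.26 j [-0.16  0.43 -0.24  0.89 -0.    1.23] w 0.0523 F [-0.  -0.2  0.1] t 3.62
delta tool mm [ 1.3 -5.5 24.6]
turn deg (about tool z) -0.04
delta after turn [ 1.3 -5.5 24.6]
```

```bash
python3 -m crank '[[[0,-4,0,0,100],[0,0,0,0,100],[0,0,0,0,100]]]'; python3 - <<'E'
from h import *
go([.5117,-.0866,.022],10.3)
print(bot.get_obs()['tool_rot'])
E
```

```text
clock: 4.0
eef_pos: [0.5158, -0.088, 0.051]
tool_rot: [0.641, 0.767, 0.003, 0.01]
ft_force: [-0.7, -0.4, -0.5]
grip_width: 0.0518
pos [ 0.5158 -0.088   0.051 ] yaw(y) 10.27 j [-0.17  0.42 -0.24  0.89 -0.    1.23] w 0.0518 F [-0.7 -0.4 -0.5] t 4.0
delta tool mm [ 2.5 -4.3 28.9]
turn deg (about tool z) -0.03
delta after turn [ 2.5 -4.3 28.9]
[0.64099087 0.76748358 0.00287536 0.0095593 ]
```

```bash
python3 -m crank '[[[1,-2,5,0,100],[1,-2,5,0,100],[0,0,5,0,100],[0,0,5,0,100]]]'; python3 - <<'E'
from h import *
go([.5117,-.0866,.022],10.3)
print(bot.get_obs()['tool_rot'])
E
```

```text
clock: 4.5
eef_pos: [0.5119, -0.0869, 0.0302]
tool_rot: [0.641, 0.767, 0.003, 0.01]
ft_force: [-0.6, 0.9, -0.1]
grip_width: 0.0521
pos [ 0.5119 -0.0869  0.0302] yaw(y) 10.27 j [-0.17  0.44 -0.28  0.83 -0.    1.23] w 0.0521 F [-0.6  0.9 -0.1] t 4.5
delta tool mm [ 0.4 -0.3  8.1]
turn deg (about tool z) -0.03
delta after turn [ 0.4 -0.3  8.1]
[0.64099457 0.76747445 0.00311328 0.00996225]
```

```bash
python3 -m crank '[[[0,0,4,0,100],[0,0,4,0,100],[0,0,0,0,180],[0,0,0,0,255],[0,0,0,0,255],[0,0,0,0,255],[0,0,0,0,255]]]'; python3 - <<'E'
from h import *
go([.5117,-.0866,.022],10.3)
E
```

```text
clock: 5.38
eef_pos: [0.5118, -0.0869, 0.0209]
tool_rot: [0.641, 0.767, 0.003, 0.009]
ft_force: [-0.1, -0.8, -0.5]
grip_width: 0.0085
pos [ 0.5118 -0.0869  0.0209] yaw(y) 10.27 j [-0.17  0.46 -0.28  0.81 -0.    1.23] w 0.0085 F [-0.1 -0.8 -0.5] t 5.38
delta tool mm [ 0.3 -0.  -1.1]
turn deg (about tool z) -0.03
delta after turn [ 0.3 -0.  -1.1]
```

```bash
python3 -m crank '[[[0,0,-4,0,255],[0,0,-5,0,255],[0,0,-8,0,255],[0,0,-10,0,255],[0,0,-15,0,255],[0,0,-15,0,255],[0,0,-15,0,255],[0,0,-15,0,255],[0,0,0,0,255]]]'; python3 - <<'E'
from h import *
go([.499,-.332,.11],1.75)
c=wrist('w3')
print(bot.get_obs()['tool_rot'])
E
```

```text
clock: 6.5
eef_pos: [0.51, -0.0864, 0.115]
tool_rot: [0.641, 0.767, 0.003, 0.01]
ft_force: [0.3, 0.7, -1.5]
grip_width: 0.009
pos [ 0.51   -0.0864  0.115 ] yaw(y) 10.26 j [-0.16  0.34 -0.18  1.03 -0.01  1.23] w 0.009 F [ 0.3  0.7 -1.5] t 6.5
delta tool mm [-239.7  -54.7    6.9]
turn deg (about tool z) 8.51
delta after turn [-245.1  -18.6    7.6]
[0.64103507 0.76744464 0.00277505 0.00974973]
```

View pics/w3.png

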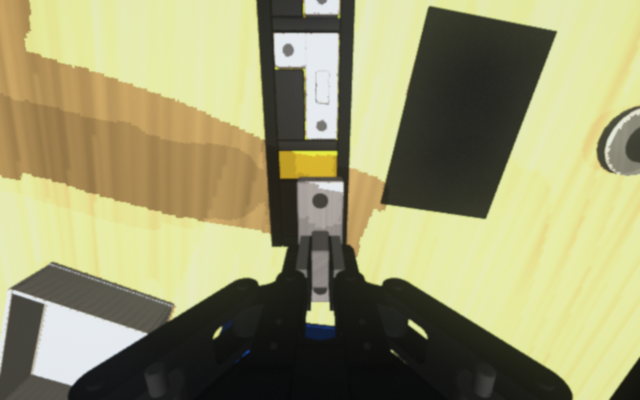

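The odd bracket is held (320,240) and the pocket is now empty, with yellow showing. I'll carry it over the bin.

```bash
python3 -m crank '[[[0,0,0,4.2,255],[0,0,0,4.2,255],[-20,-2,0,0,255],[-35,-3,0,0,255],[-35,-3,0,0,255],[-35,-3,0,0,255],[-35,-3,0,0,255],[-35,-2,0,0,255],[-30,-2,0,0,255],[-15,0,0,0,255],[0,0,0,0,255]]]'; python3 - <<'E'
from h import *
go([.499,-.332,.026],1.75)
print(bot.get_obs()['tool_rot'])
c=wrist('w4')
E
```

```text
clock: 7.92
eef_pos: [0.492, -0.3305, 0.1063]
tool_rot: [0.696, 0.718, 0.001, 0.002]
ft_force: [-0.5, 0.5, 0.2]
grip_width: 0.0085
pos [ 0.492  -0.3305  0.1063] yaw(y) 1.73 j [-0.59  0.5   0.05  1.12  0.    0.95] w 0.0085 F [-0.5  0.5  0.2] t 7.92
delta tool mm [-1.7  6.7 80.3]
turn deg (about tool z) -0.02
delta after turn [-1.7  6.7 80.3]
[0.69634244 0.71770759 0.00083654 0.00152623]
```

View pics/w4.png

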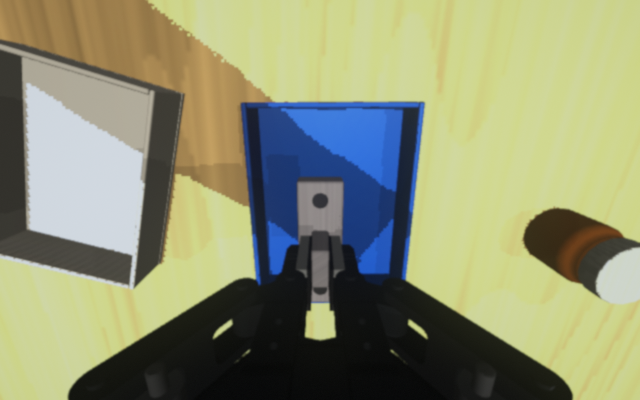

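```bash
python3 -m crank '[[[-1,3,12,0,255],[-1,3,12,0,255],[0,0,12,0,255],[0,0,12,0,255],[0,0,10,0,255],[0,0,8,0,255],[0,0,6,0,255],[0,0,4,0,255],[0,0,0,0,255]]]'; python3 - <<'E'
from h import *
go([.499,-.332,.022],1.75)
E
```

```text
clock: 9.1
eef_pos: [0.4984, -0.3275, 0.0238]
tool_rot: [0.694, 0.72, 0.001, -0.0]
ft_force: [-0.4, 1.0, -1.2]
grip_width: 0.0087
pos [ 0.4984 -0.3275  0.0238] yaw(y) 2.04 j [-0.58  0.59 -0.03  0.95  0.    0.95] w 0.0087 F [-0.4  1.  -1.2] t 9.1
delta tool mm [-4.5  0.4  1.8]
turn deg (about tool z) 0.29
delta after turn [-4.5  0.5  1.8]
```

```bash
python3 -m crank '[[[0,0,2,0,255],[0,0,0,0,190],[0,0,0,0,150],[0,0,0,0,150],[0,0,-10,0,150],[0,0,-20,0,150],[0,0,-30,0,150],[0,0,-40,0,150],[0,0,-30,0,150],[0,0,0,0,100]]]'; python3 - <<'E'
from h import *
go([.47,.35,.16],-6.9)
c=wrist('w5')
print(bot.get_obs()['tool_rot'])
E
```

```text
clock: 10.35
eef_pos: [0.4996, -0.3286, 0.1611]
tool_rot: [0.694, 0.72, 0.002, 0.003]
ft_force: [0.2, 0.0, -0.5]
grip_width: 0.0516
pos [ 0.4996 -0.3286  0.1611] yaw(y) 2.04 j [-0.58  0.47  0.15  1.25  0.    0.95] w 0.0516 F [ 0.2  0.  -0.5] t 10.35
delta tool mm [ 6.793e+02 -5.500e+00 -2.000e-01]
turn deg (about tool z) 8.94
delta after turn [ 670.2 -110.9   -0.8]
[0.69445512 0.71953352 0.00126248 0.00141829]
```

View pics/w5.png

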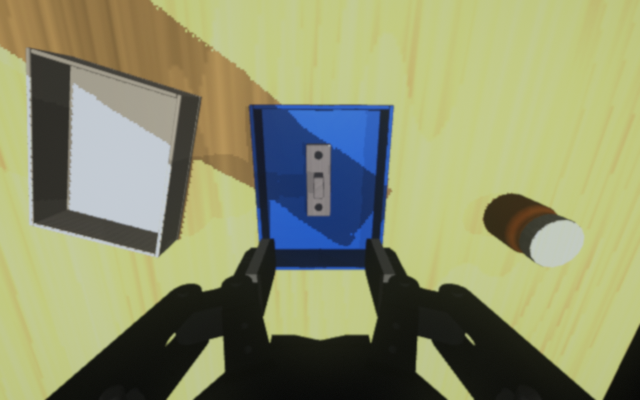

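The straight bracket lies upright in the bin at (318,180). Next is the rack.

```bash
python3 -m crank '[[[20,0,-4,4.5,100],[45,0,-4,4.5,100],[55,-7,0,0,100],[55,-7,0,0,100],[55,-7,0,0,100],[55,-7,0,0,100],[55,-7,0,0,100],[55,-7,0,0,100],[55,-7,0,0,100],[55,-7,0,0,100],[45,-6,0,0,100],[20,-5,0,0,100]]]'; python3 - <<'E'
from h import *
go([.47,.30,.16],-6.9)
E
```

```text
clock: 11.9
eef_pos: [0.489, 0.262, 0.1518]
tool_rot: [0.752, 0.659, -0.008, -0.007]
ft_force: [0.2, -0.9, 0.5]
grip_width: 0.0518
pos [0.489  0.262  0.1518] yaw(y) -7.6 j [0.49 0.41 0.03 1.21 0.01 2.19] w 0.0518 F [ 0.2 -0.9  0.5] t 11.9
delta tool mm [ 35.1 -24.1  -7.8]
turn deg (about tool z) -0.7
delta after turn [ 35.4 -23.6  -7.8]
```

```bash
python3 -m crank '[[[10,-8,-3,-0.3,100],[10,-8,-3,-0.3,100],[5,-5,-2,0,100],[0,0,0,0,100],[0,0,0,0,100]]]'; python3 - <<'E'
from h import *
go([.47,.30,.16],-6.9)
c=wrist('w6')
print(bot.get_obs()['tool_rot'])
E
```

```text
clock: 12.52
eef_pos: [0.4685, 0.2892, 0.1581]
tool_rot: [0.749, 0.663, -0.011, -0.007]
ft_force: [-0.2, -0.2, 0.0]
grip_width: 0.0518
pos [0.4685 0.2892 0.1581] yaw(y) -6.95 j [0.55 0.4  0.03 1.23 0.01 2.24] w 0.0518 F [-0.2 -0.2  0. ] t 12.53
delta tool mm [10.9  0.1 -2. ]
turn deg (about tool z) -0.05
delta after turn [10.9  0.1 -2. ]
[ 0.74864802  0.66284034 -0.0109335  -0.00702026]
```

View pics/w6.png

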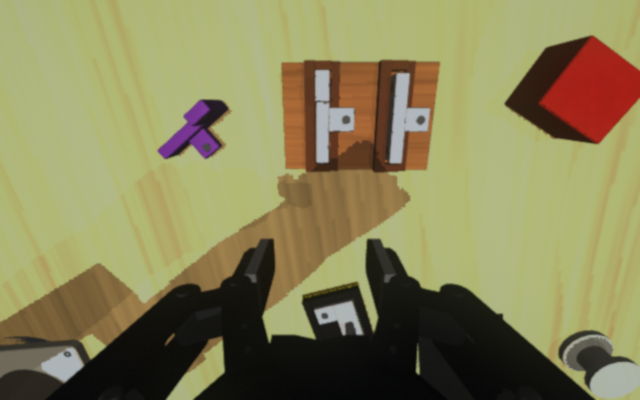

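The spare in the near slot has its toe top at about (322,86) and its tab at (342,118). The straight one is at (398,118).

```bash
python3 - <<'E'
from h import *
c=load('w6');W=cloud(c)
cv2.imwrite('pics/w6z.png',cv2.resize(c['img'][55:175,275:445],None,fx=4.5,fy=4.5,interpolation=cv2.INTER_CUBIC))
for r in range(64,110,4): print(r,[(int(1000*W[r,u,2]) if W[r,u,2]==W[r,u,2] else -9) for u in range(308,340,2)])
m=(W[...,2]>.055)&(W[...,0]<.5)&(W[...,1]<.45)&(W[...,1]>.33)
m[:60]=0;m[110:]=0
v,u=np.where(m);print(u.min(),u.max(),v.min(),v.max())
P=W[m];print(np.nanmean(P,0),np.percentile(P,[2,98],axis=0))
P=P[:,:2].astype(np.float32)*1000;print(cv2.minAreaRect(P))
m=(W[...,2]>.03)&(W[...,2]<.041)&(W[...,0]<.475);m[:100]=0;m[165:]=0;m[:,:310]=0;m[:,336:]=0
P=W[m];print(len(P),P.mean(0));d=P[:,:2]-P[:,:2].mean(0);v=np.linalg.svd(d,full_matrices=0)[2][0];print(np.degrees(np.arctan2(v[1],v[0])))
E
```

```text
64 [22, 22, 22, 22, 22, 21, 20, 20, 19, 19, 21, 21, 17, 16, 17, 16]
68 [21, 22, 22, 23, 20, 21, 20, 20, 20, 20, 21, 21, 17, 17, 17, 17]
72 [24, 22, 23, 58, 61, 60, 62, 61, 60, 61, 60, 10, 18, 17, 16, 16]
76 [22, 22, 22, 22, 60, 59, 59, 60, 61, 60, 60, 9, 16, 17, 17, 16]
80 [23, 23, 20, 22, 60, 59, 60, 61, 61, 61, 59, 11, 16, 15, 17, 15]
84 [23, 22, 22, 54, 60, 61, 61, 59, 60, 59, 60, 10, 16, 17, 17, 15]
88 [22, 23, 22, 54, 60, 61, 60, 60, 60, 61, 61, 10, 17, 17, 17, 16]
92 [22, 23, 21, 22, 60, 60, 61, 60, 61, 60, 62, 9, 16, 16, 16, 15]
96 [22, 21, 21, 22, 59, 61, 60, 61, 61, 61, 60, 12, 15, 17, 16, 15]
100 [22, 22, 23, 22, 59, 60, 62, 60, 59, 61, 60, 16, 18, 16, 17, 16]
104 [23, 23, 21, 22, 37, 37, 37, 37, 35, 38, 37, 18, 17, 15, 16, 16]
108 [21, 24, 23, 22, 35, 37, 35, 36, 37, 36, 37, 29, 27, 28, 30, 28]
314 329 69 100
[0.47720322 0.38334292 0.0607754 ] [[0.47122467 0.37180528 0.05914932]
 [0.48327599 0.3945495  0.0622326 ]]
((476.9531555175781, 383.3047180175781), (23.57525062561035, 12.082159996032715), 81.92691802978516)
563 [0.47044855 0.34063448 0.03691981]
-93.52905492835573
```

View pics/w6z.png

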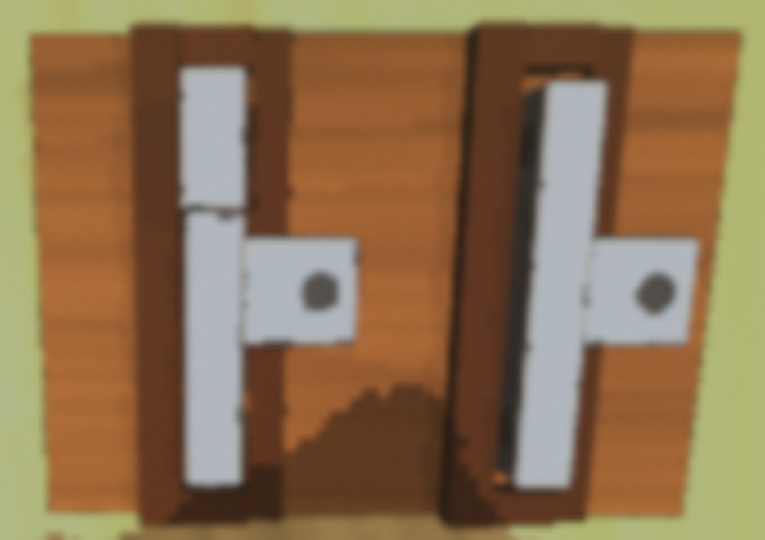

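```bash
python3 -m crank '[[[20,0,0,0,100],[30,0,10,0,100],[30,0,10,0,100],[12,0,10,0,100],[0,0,0,0,100],[0,0,0,0,100]]]'; python3 - <<'E'
from h import *
go([.4771,.3833,.039],-7.3)
c=wrist('w7')
print(bot.get_obs()['tool_rot'])
E
```

```text
clock: 13.32
eef_pos: [0.4811, 0.3849, 0.1267]
tool_rot: [0.75, 0.662, -0.01, -0.007]
ft_force: [0.3, 0.1, -0.0]
grip_width: 0.0516
pos [0.4811 0.3849 0.1267] yaw(y) -7.13 j [0.67 0.54 0.18 1.23 0.01 2.36] w 0.0516 F [ 0.3  0.1 -0. ] t 13.32
delta tool mm [-1.6 -1.7 87.8]
turn deg (about tool z) 0.17
delta after turn [-1.6 -1.7 87.8]
[ 0.74972544  0.66163598 -0.00999115 -0.00705567]
```

View pics/w7.png

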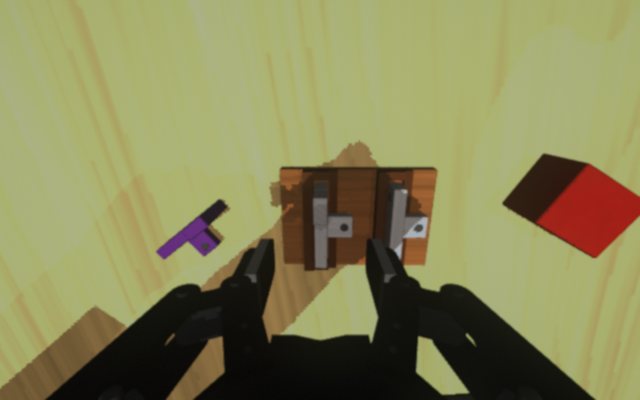

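```bash
python3 -m crank '[[[-1,-1,10,0,100],[0,0,12,0,100],[0,0,12,0,100],[0,0,12,0,100],[0,0,8,0,100],[0,0,5,0,100],[0,0,0,0,100]]]'; python3 - <<'E'
from h import *
go([.4771,.3833,.039],-7.3)
c=wrist('w8')
print(bot.get_obs()['tool_rot'])
E
```

```text
clock: 14.25
eef_pos: [0.4783, 0.3813, 0.0637]
tool_rot: [0.751, 0.661, -0.011, -0.007]
ft_force: [-0.1, 0.4, -0.5]
grip_width: 0.0518
pos [0.4783 0.3813 0.0637] yaw(y) -7.29 j [0.67 0.59 0.08 1.09 0.01 2.36] w 0.0518 F [-0.1  0.4 -0.5] t 14.25
delta tool mm [ 2.  -0.9 24.7]
turn deg (about tool z) 0.01
delta after turn [ 2.  -0.9 24.7]
[ 0.75057173  0.66067292 -0.01026232 -0.00693258]
```

View pics/w8.png

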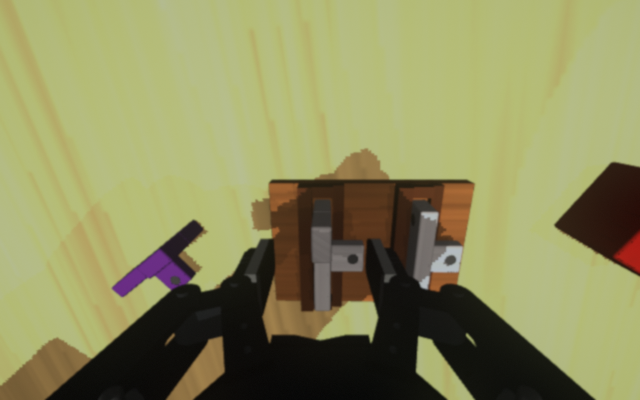

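```bash
python3 - <<'E'
from h import *
c=load('w8');W=cloud(c)
m=(W[...,2]>.053)&(W[...,2]<.07)&(W[...,0]<.5)&(W[...,1]<.45)&(W[...,1]>.33);m[:,:305]=0;m[:,340:]=0
v,u=np.where(m);print(len(u),u.min(),u.max(),v.min(),v.max());P=W[m];print(P.mean(0),np.percentile(P,[2,98],axis=0));print(cv2.minAreaRect(P[:,:2].astype(np.float32)*1000))
E
```

```text
829 311 331 221 262
[0.47751339 0.38465018 0.06023404] [[0.4712993  0.37186807 0.05385169]
 [0.48355732 0.39499428 0.06202853]]
((477.47119140625, 383.1653137207031), (24.182331085205078, 12.05851936340332), 82.9718246459961)
```

Confirmed: the toe centre is (0.4775, 0.3832). I'll descend, then close.

```bash
python3 -m crank '[[[2,0,6,0,100],[0,0,6,0,100],[0,0,5,0,100],[0,0,5,0,100],[0,0,0,0,100]]]'; python3 - <<'E'
from h import *
go([.4774,.3833,.039],-7.1)
E
```

```text
clock: 14.92
eef_pos: [0.4787, 0.3841, 0.0413]
tool_rot: [0.751, 0.661, -0.009, -0.007]
ft_force: [0.3, 0.2, 0.6]
grip_width: 0.052
pos [0.4787 0.3841 0.0413] yaw(y) -7.28 j [0.67 0.61 0.06 1.04 0.01 2.37] w 0.052 F [0.3 0.2 0.6] t 14.93
delta tool mm [-1.  -1.2  2.4]
turn deg (about tool z) -0.18
delta after turn [-0.9 -1.2  2.4]
```

```bash
python3 -m crank '[[[-1,-1,2,0,100],[0,0,0,0,160],[0,0,0,0,220],[0,0,0,0,255],[0,0,0,0,255],[0,0,0,0,255]]]'; python3 - <<'E'
from h import *
go([.4774,.3833,.039],-7.1)
E
```

```text
clock: 15.68
eef_pos: [0.4781, 0.3832, 0.0397]
tool_rot: [0.751, 0.661, -0.009, -0.007]
ft_force: [0.8, -0.7, -0.4]
grip_width: 0.011
pos [0.4781 0.3832 0.0397] yaw(y) -7.29 j [0.67 0.61 0.06 1.03 0.01 2.37] w 0.011 F [ 0.8 -0.7 -0.4] t 15.68
delta tool mm [-0.  -0.7  0.7]
turn deg (about tool z) -0.19
delta after turn [-0.  -0.7  0.7]
```

```bash
python3 -m crank '[[[0,0,-4,0,255],[0,0,-6,0,255],[0,0,-8,0,255],[0,0,-12,0,255],[0,0,-15,0,255],[0,0,-15,0,255],[0,0,-15,0,255],[0,0,-15,0,255],[0,0,0,0,255],[0,0,0,0,255]]]'; python3 - <<'E'
from h import *
go([.64,.02,.12],0)
c=wrist('w9')
print(bot.get_obs()['tool_rot'])
E
```

```text
clock: 16.92
eef_pos: [0.4801, 0.3837, 0.1373]
tool_rot: [0.751, 0.661, -0.008, -0.007]
ft_force: [-0.4, -0.2, -1.3]
grip_width: 0.0108
pos [0.4801 0.3837 0.1373] yaw(y) -7.29 j [0.67 0.53 0.19 1.25 0.01 2.37] w 0.0108 F [-0.4 -0.2 -1.3] t 16.93
delta tool mm [-340.5  205.1   13.9]
turn deg (about tool z) -7.29
delta after turn [-363.7  160.3   14.9]
[ 0.75057802  0.66069617 -0.0079606  -0.00706028]
```

View pics/w9.png

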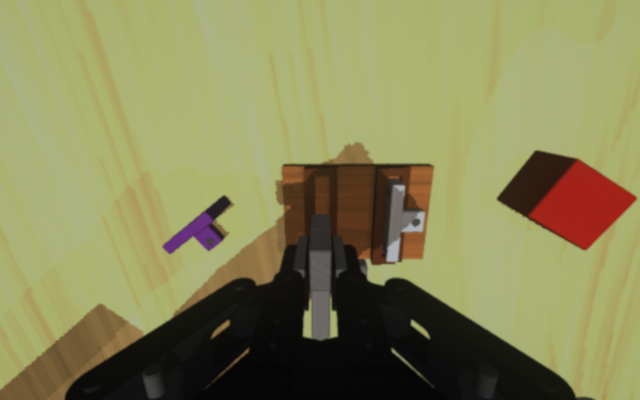

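The spare is held (320,265). I'll carry it to the mat.

```bash
python3 -m crank '[[[0,0,0,-3.6,255],[0,0,0,-3.6,255],[-20,9,0,0,255],[-35,16,0,0,255],[-40,19,0,0,255],[-40,19,0,0,255],[-40,19,0,0,255],[-40,19,0,0,255],[-40,19,0,0,255],[-35,16,0,0,255],[-20,10,0,0,255],[0,0,0,0,255]]]'; python3 - <<'E'
from h import *
go([.64,.035,.10],0)
print(bot.get_obs()['tool_rot'])
E
```

```text
clock: 18.48
eef_pos: [0.6268, 0.0503, 0.1261]
tool_rot: [0.711, 0.703, -0.016, -0.009]
ft_force: [-0.5, 0.7, -1.5]
grip_width: 0.0106
pos [0.6268 0.0503 0.1261] yaw(y) -0.7 j [ 0.08  0.58  0.24  1.27 -0.01  1.67] w 0.0106 F [-0.5  0.7 -1.5] t 18.48
delta tool mm [-14.9  14.3  25.8]
turn deg (about tool z) -0.7
delta after turn [-15.1  14.1  25.8]
[ 0.71126366  0.70269838 -0.01564763 -0.00861126]
```

```bash
python3 -m crank '[[[-5,5,0,-0.4,255],[-5,5,0,-0.3,255],[-5,4,0,0,255],[0,0,0,0,255]]]';python3 - <<'E'
from h import *
go([.64,.035,.05],0)
print(Ro.from_quat(bot.get_obs()['tool_rot']).as_matrix().round(4))
c=wrist('w10')
E
```

```text
clock: 18.98
eef_pos: [0.6403, 0.0356, 0.125]
tool_rot: [0.706, 0.708, -0.016, -0.01]
ft_force: [0.6, 0.1, -1.9]
grip_width: 0.0105
pos [0.6403 0.0356 0.125 ] yaw(y) 0.13 j [ 0.06  0.61  0.29  1.29 -0.01  1.63] w 0.0105 F [ 0.6  0.1 -1.9] t 18.98
delta tool mm [ 0.1  2.5 75. ]
turn deg (about tool z) 0.13
delta after turn [ 0.1  2.5 75. ]
[[-0.0027  0.9993 -0.0365]
 [ 1.      0.0023 -0.0095]
 [-0.0094 -0.0365 -0.9993]]
```

View pics/w10.png

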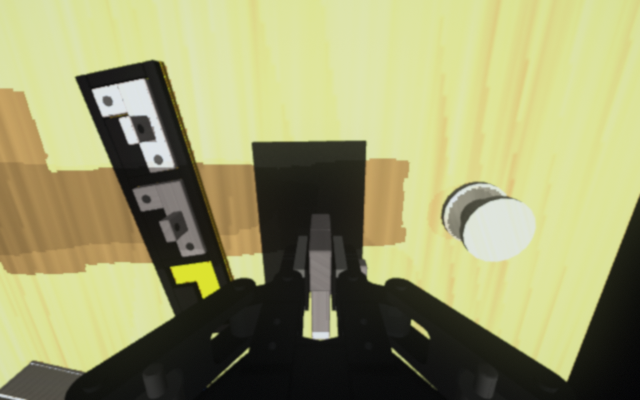

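```bash
python3 -m crank '[[[0,1,10,0,255],[0,1,12,0,255],[0,1,12,0,255],[0,0,12,0,255],[0,0,12,0,255],[0,0,10,0,255],[0,0,6,0,255],[0,0,4,0,255],[0,0,0,0,255]]]';python3 - <<'E'
from h import *
go([.64,.035,.0307],0)
print(Ro.from_quat(bot.get_obs()['tool_rot']).as_matrix()[:,2].round(4))
E
```

```text
clock: 20.15
eef_pos: [0.6388, 0.0361, 0.0401]
tool_rot: [0.705, 0.708, -0.017, -0.011]
ft_force: [-0.1, -0.8, -2.1]
grip_width: 0.0107
pos [0.6388 0.0361 0.0401] yaw(y) 0.23 j [ 0.06  0.68  0.18  1.11 -0.01  1.63] w 0.0107 F [-0.1 -0.8 -2.1] t 20.15
delta tool mm [-1.   1.6  9.4]
turn deg (about tool z) 0.23
delta after turn [-1.   1.6  9.4]
[-0.0394 -0.0094 -0.9992]
```

```bash
python3 -m crank '[[[0,0,3,0,255],[0,0,3,0,255],[0,0,2,0,255],[0,0,1,0,255],[0,0,0,0,255]]]';python3 - <<'E'
from h import *
go([.64,.035,.0307],0)
E
```

```text
clock: 20.78
eef_pos: [0.6395, 0.036, 0.0318]
tool_rot: [0.706, 0.708, -0.016, -0.01]
ft_force: [-0.2, -0.1, -1.9]
grip_width: 0.0107
pos [0.6395 0.036  0.0318] yaw(y) 0.23 j [ 0.06  0.68  0.17  1.09 -0.01  1.63] w 0.0107 F [-0.2 -0.1 -1.9] t 20.77
delta tool mm [-1.   0.6  1.1]
turn deg (about tool z) 0.23
delta after turn [-1.   0.6  1.1]
```

```bash
python3 -m crank '[[[0,0,1,0,255],[0,0,1,0,255],[0,0,0.5,0,255]]]';python3 - <<'E'
from h import *
go([.64,.035,.0307],0)
E
```

```text
clock: 21.15
eef_pos: [0.6396, 0.0361, 0.0308]
tool_rot: [0.705, 0.708, -0.016, -0.009]
ft_force: [-1.3, 0.3, 1.7]
grip_width: 0.0108
pos [0.6396 0.0361 0.0308] yaw(y) 0.23 j [ 0.06  0.68  0.16  1.09 -0.01  1.63] w 0.0108 F [-1.3  0.3  1.7] t 21.15
delta tool mm [-1.1  0.4  0.1]
turn deg (about tool z) 0.23
delta after turn [-1.1  0.4  0.1]
```

Contact: Fz went from -1.9 to +1.7 N. Releasing.

```bash
python3 -m crank '[[[0,0,0,0,235],[0,0,0,0,200],[0,0,0,0,160],[0,0,0,0,120],[0,0,0,0,120],[0,0,-8,0,120],[0,0,-12,0,120],[0,0,-20,0,120],[0,0,-20,0,120],[0,0,-10,0,120],[0,0,0,0,120]]]';python3 - <<'E'
from h import *
go([.69,.035,.09],0)
c=wrist('w11')
print(Ro.from_quat(bot.get_obs()['tool_rot']).as_matrix()[:,2].round(4))
E
```

```text
clock: 22.52
eef_pos: [0.644, 0.0368, 0.1066]
tool_rot: [0.706, 0.708, -0.014, -0.008]
ft_force: [0.2, -0.0, 0.4]
grip_width: 0.0453
pos [0.644  0.0368 0.1066] yaw(y) 0.23 j [ 0.06  0.62  0.27  1.24 -0.01  1.63] w 0.0453 F [ 0.2 -0.   0.4] t 22.52
delta tool mm [-1.8 46.4 15.2]
turn deg (about tool z) 0.23
delta after turn [-1.6 46.4 15.2]
[-0.0316 -0.0091 -0.9995]
```

View pics/w11.png

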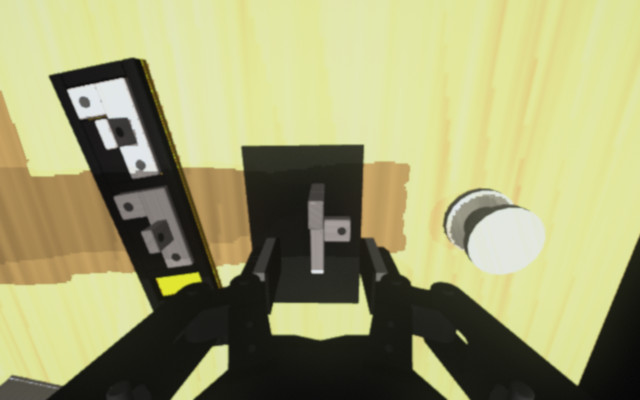

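The spare is standing on the mat at (316,230), with its tab towards +x at (340,230). I'll close the fingers and move to the +x side.

```bash
python3 -m crank '[[[0,15,-3,0,180],[0,18,0,0,255],[0,10,0,0,255],[0,0,0,0,255],[0,0,10,0,255],[0,0,10,0,255],[0,0,10,0,255],[0,0,0,0,255]]]';python3 - <<'E'
from h import *
go([.685,.035,.042],0)
c=wrist('w12')
print(Ro.from_quat(bot.get_obs()['tool_rot']).as_matrix()[:,2].round(4))
E
```

```text
clock: 23.58
eef_pos: [0.6809, 0.0364, 0.069]
tool_rot: [0.705, 0.708, -0.019, -0.012]
ft_force: [-0.6, 0.9, 0.1]
grip_width: -0.0
pos [0.6809 0.0364 0.069 ] yaw(y) 0.23 j [ 0.06  0.74  0.37  1.25 -0.01  1.62] w -0.0 F [-0.6  0.9  0.1] t 23.57
delta tool mm [-1.1  5.3 26.8]
turn deg (about tool z) 0.23
delta after turn [-1.1  5.3 26.8]
[-0.0433 -0.0098 -0.999 ]
```

View pics/w12.png

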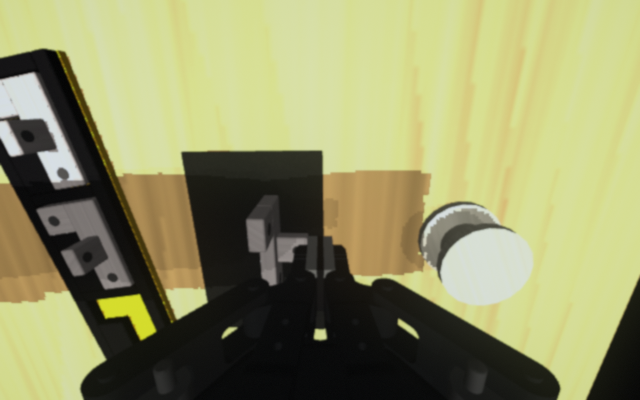

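```bash
python3 -m crank '[[[0,1,8,0,255],[0,1,8,0,255],[0,1,6,0,255],[0,0,4,0,255],[0,0,0,0,255]]]';python3 - <<'E'
from h import *
go([.66,.036,.042],0)
c=wrist('w13')
E
```

```text
clock: 24.25
eef_pos: [0.684, 0.0362, 0.0426]
tool_rot: [0.705, 0.708, -0.018, -0.011]
ft_force: [-0.4, 0.5, 0.2]
grip_width: -0.0001
pos [0.684  0.0362 0.0426] yaw(y) 0.24 j [ 0.06  0.76  0.35  1.2  -0.01  1.62] w -0.0001 F [-0.4  0.5  0.2] t 24.25
delta tool mm [ -0.1 -24.    1.6]
turn deg (about tool z) 0.24
delta after turn [ -0.2 -24.    1.6]
```

View pics/w13.png

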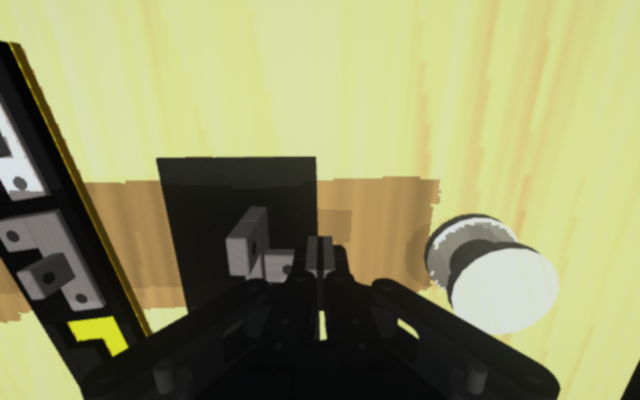

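```bash
python3 -m crank '[[[0,-6,1,0,255],[0,-6,1,0,255],[0,-5,0,0,255],[0,-5,0,0,255],[0,-5,0,0,255],[0,-5,0,0,255],[0,-5,0,0,255],[0,0,0,0,255]]]';python3 - <<'E'
from h import *
go([.66,.036,.042],0)
c=wrist('w14')
E
```

```text
clock: 25.3
eef_pos: [0.645, 0.0361, 0.0438]
tool_rot: [0.705, 0.709, -0.017, -0.01]
ft_force: [-0.2, -0.5, 0.6]
grip_width: 0.0002
pos [0.645  0.0361 0.0438] yaw(y) 0.24 j [ 0.06  0.68  0.2   1.13 -0.01  1.63] w 0.0002 F [-0.2 -0.5  0.6] t 25.3
delta tool mm [-0.2 15.1  1.3]
turn deg (about tool z) 0.24
delta after turn [-0.1 15.1  1.3]
```

View pics/w14.png

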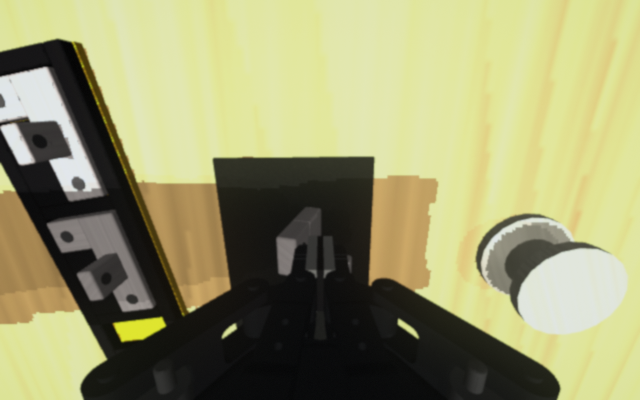

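```bash
python3 -m crank '[[[0,-5,0.5,0,255],[0,-5,0.5,0,255],[0,-5,0,0,255],[0,-5,0,0,255],[0,-5,0,0,255],[0,0,0,0,255]]]';python3 - <<'E'
from h import *
go([.66,.036,.042],0)
c=wrist('w15')
E
```

```text
clock: 26.1
eef_pos: [0.6181, 0.036, 0.0435]
tool_rot: [0.705, 0.709, -0.017, -0.011]
ft_force: [-0.4, -0.4, 0.2]
grip_width: -0.0001
pos [0.6181 0.036  0.0435] yaw(y) 0.24 j [ 0.06  0.64  0.11  1.08 -0.01  1.63] w -0.0001 F [-0.4 -0.4  0.2] t 26.1
delta tool mm [-0.1 41.9 -0.1]
turn deg (about tool z) 0.24
delta after turn [ 0.  41.9 -0.2]
```

View pics/w15.png

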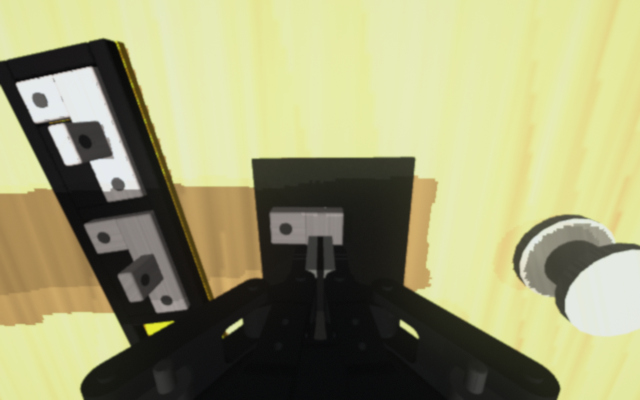

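It has toppled onto its back, with the toe at (300,228). I'll rise and look.

```bash
python3 -m crank '[[[0,0,-15,0,255],[0,0,-20,0,180],[-20,0,-20,0,100],[-30,0,-15,0,100],[-15,0,0,0,100],[0,0,0,0,100],[0,0,0,0,100]]]';python3 - <<'E'
from h import *
go([.62,.008,.12],0)
c=wrist('w16')
print(Ro.from_quat(bot.get_obs()['tool_rot']).as_matrix()[:,2].round(4))
E
```

```text
clock: 27.02
eef_pos: [0.6239, -0.0286, 0.1204]
tool_rot: [0.705, 0.709, -0.015, -0.009]
ft_force: [0.6, 0.6, 0.7]
grip_width: 0.0518
pos [ 0.6239 -0.0286  0.1204] yaw(y) 0.34 j [-0.04  0.58  0.22  1.25 -0.01  1.52] w 0.0518 F [0.6 0.6 0.7] t 27.02
delta tool mm [36.6 -3.7  0.2]
turn deg (about tool z) 0.34
delta after turn [36.6 -3.9  0.2]
[-0.0347 -0.0089 -0.9994]
```

View pics/w16.png

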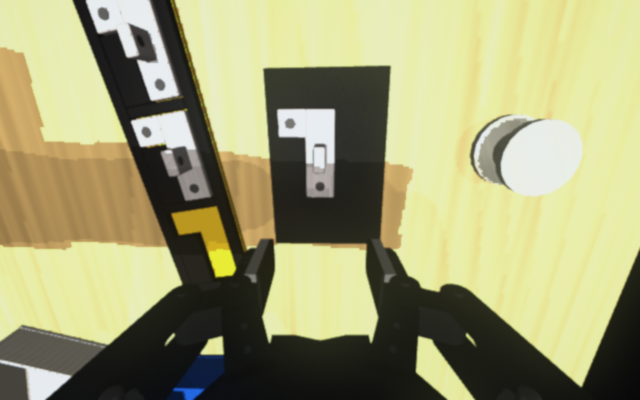

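The bracket is flat and tab up, with the leg at (320,155) and the toe hole at (290,124). I'll measure it, then work out the tool tilt with a slow raise and a fast drop.

```bash
python3 - <<'E'
from h import *
c=load('w16');W=cloud(c)
m=(W[...,2]>.030)&(W[...,2]<.045)&(abs(W[...,0]-.62)<.04)&(abs(W[...,1])<.06);m[:100]=0;m[200:]=0
v,u=np.where(m);print(len(u),u.min(),u.max(),v.min(),v.max());P=W[m];print(P.mean(0));print(cv2.minAreaRect(P[:,:2].astype(np.float32)*1000))
g=c['img'].min(2)
b=(g>80).astype(np.uint8);b[:100]=0;b[205:]=0;b[:,:272]=0;b[:,345:]=0
ct=max(cv2.findContours(b,cv2.RETR_EXTERNAL,cv2.CHAIN_APPROX_NONE)[0],key=cv2.contourArea)
P=onplane(c,ct[:,0],.015)[:,:2]*1000;r=cv2.minAreaRect(P.astype(np.float32));print(r)
E
python3 -m crank '[[[0,0,-10,0,100],[0,0,-14,0,100],[0,0,-14,0,100],[0,0,-14,0,100],[0,0,-14,0,100],[0,0,-8,0,100],[0,0,0,0,100]]]';python3 - <<'E'
from h import *
go([.62,.008,.12],0)
print(Ro.from_quat(bot.get_obs()['tool_rot']).as_matrix()[:,2].round(4))
E
python3 -m crank '[[[0,0,40,0,100],[0,0,40,0,100],[0,0,0,0,100],[0,0,0,0,100]]]';python3 - <<'E'
from h import *
go([.62,.008,.12],0)
print(Ro.from_quat(bot.get_obs()['tool_rot']).as_matrix()[:,2].round(4))
E
```

```text
321 313 324 145 172
[0.61794763 0.00845069 0.0375776 ]
((617.865478515625, 8.111265182495117), (9.254767417907715, 21.291715621948242), 0.8708013296127319)
((605.956298828125, 7.797603607177734), (50.96166229248047, 80.07176971435547), 0.35363689064979553)
clock: 27.95
eef_pos: [0.6269, -0.0256, 0.2001]
tool_rot: [0.704, 0.71, -0.015, -0.009]
ft_force: [0.2, -0.3, 0.0]
grip_width: 0.052
pos [ 0.6269 -0.0256  0.2001] yaw(y) 0.52 j [-0.04  0.54  0.37  1.43 -0.01  1.53] w 0.052 F [ 0.2 -0.3  0. ] t 27.95
delta tool mm [34.4 -3.9 80. ]
turn deg (about tool z) 0.52
delta after turn [34.3 -4.2 80. ]
[-0.0334 -0.0086 -0.9994]
clock: 28.45
eef_pos: [0.6248, -0.0266, 0.1193]
tool_rot: [0.704, 0.71, -0.014, -0.008]
ft_force: [0.1, -0.7, 0.6]
grip_width: 0.0519
pos [ 0.6248 -0.0266  0.1193] yaw(y) 0.5 j [-0.04  0.58  0.22  1.24 -0.01  1.52] w 0.0519 F [ 0.1 -0.7  0.6] t 28.45
delta tool mm [34.6 -4.5 -0.8]
turn deg (about tool z) 0.5
delta after turn [34.6 -4.8 -0.8]
[-0.0319 -0.0087 -0.9995]
```

```bash
T='from h import *
go([.618,.0083,.12],0.4)
print(Ro.from_quat(bot.get_obs()["tool_rot"]).as_matrix()[:,2].round(4))'
python3 -m crank '[[[0,-60,0,0,100],[0,-50,0,0,100],[0,0,0,0,100],[0,0,0,0,100]]]'; python3 -c "$T"
python3 -m crank '[[[0,10,0,0,100],[0,13,0,0,100],[0,13,0,0,100],[0,13,0,0,100],[0,13,0,0,100],[0,13,0,0,100],[0,13,0,0,100],[0,13,0,0,100],[0,0,0,0,100]]]'; python3 -c "$T"
```

```text
clock: 28.95
eef_pos: [0.5158, -0.0277, 0.1257]
tool_rot: [0.704, 0.71, -0.013, -0.006]
ft_force: [0.3, 0.2, 0.3]
grip_width: 0.0517
pos [ 0.5158 -0.0277  0.1257] yaw(y) 0.5 j [-0.05  0.36 -0.11  1.12 -0.01  1.51] w 0.0517 F [0.3 0.2 0.3] t 28.95
delta tool mm [ 35.1 102.6   2.7]
turn deg (about tool z) 0.1
delta after turn [ 35.3 102.5   2.7]
[-0.0264 -0.009  -0.9996]
clock: 30.08
eef_pos: [0.641, -0.0267, 0.1281]
tool_rot: [0.704, 0.711, -0.005, 0.002]
ft_force: [-0.3, 0.3, -0.3]
grip_width: 0.0516
pos [ 0.641  -0.0267  0.1281] yaw(y) 0.56 j [-0.04  0.58  0.25  1.24 -0.01  1.52] w 0.0516 F [-0.3  0.3 -0.3] t 30.07
delta tool mm [ 35.3 -22.6   7.9]
turn deg (about tool z) 0.16
delta after turn [ 35.2 -22.7   7.9]
[-0.004  -0.0097 -0.9999]
```

Tilt is nearly gone now (-0.004). I'll go to the tab.

```bash
T='from h import *
go([.618,.0082,.019],0.5)
print(Ro.from_quat(bot.get_obs()["tool_rot"]).as_matrix()[:,2].round(4))'
python3 -m crank '[[[10,-6,5,0,100],[10,-6,10,0,100],[10,-6,10,0,100],[5,-4,10,0,100],[0,0,8,0,100],[0,0,8,0,100],[0,0,0,0,100]]]'; python3 -c "$T"
```

```text
clock: 30.95
eef_pos: [0.6154, 0.0107, 0.0724]
tool_rot: [0.703, 0.711, -0.006, 0.001]
ft_force: [0.0, -0.4, 0.8]
grip_width: 0.0517
pos [0.6154 0.0107 0.0724] yaw(y) 0.62 j [ 0.02  0.58  0.09  1.09 -0.01  1.58] w 0.0517 F [ 0.  -0.4  0.8] t 30.95
delta tool mm [-2.   3.  53.4]
turn deg (about tool z) 0.12
delta after turn [-2.   3.  53.4]
[-0.0064 -0.0098 -0.9999]
```

```bash
T='from h import *
go([.618,.0082,.019],0.5)
print(Ro.from_quat(bot.get_obs()["tool_rot"]).as_matrix()[:,2].round(4));wrist("w17")'
python3 -m crank '[[[-1,1,7,0,100],[-1,1,8,0,100],[0,0,8,0,100],[0,0,6,0,100],[0,0,3,0,100],[0,0,0,0,100]]]'; python3 -c "$T"
```

```text
clock: 31.7
eef_pos: [0.6182, 0.0074, 0.0384]
tool_rot: [0.704, 0.71, -0.005, 0.002]
ft_force: [-0.2, 0.7, 0.1]
grip_width: 0.0519
pos [0.6182 0.0074 0.0384] yaw(y) 0.55 j [ 0.02  0.61  0.06  1.02 -0.01  1.58] w 0.0519 F [-0.2  0.7  0.1] t 31.7
delta tool mm [ 1.  -0.  19.4]
turn deg (about tool z) 0.05
delta after turn [ 1.  -0.  19.4]
[-0.0054 -0.0099 -0.9999]
```

View pics/w17.png

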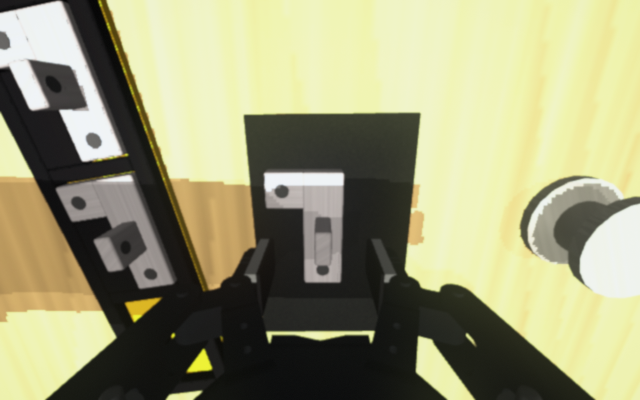

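```bash
T='from h import *
go([.618,.0082,.018],0.5)
print(Ro.from_quat(bot.get_obs()["tool_rot"]).as_matrix()[:,2].round(4))'
python3 -m crank '[[[1,0,6,0,100],[0,0,6,0,100],[0,0,4,0,100],[0,0,3,0,100],[0,0,0,0,100]]]'; python3 -c "$T"
```

```text
clock: 32.38
eef_pos: [0.6185, 0.0084, 0.0186]
tool_rot: [0.704, 0.711, -0.005, 0.002]
ft_force: [0.5, -0.2, -0.3]
grip_width: 0.0517
pos [0.6185 0.0084 0.0186] yaw(y) 0.56 j [ 0.02  0.64  0.04  0.98 -0.01  1.58] w 0.0517 F [ 0.5 -0.2 -0.3] t 32.38
delta tool mm [-0.2 -0.5  0.6]
turn deg (about tool z) 0.06
delta after turn [-0.2 -0.5  0.6]
[-0.0042 -0.0098 -0.9999]
```

```bash
T='from h import *
go([.511,-.0865,.11],10.3)
print(Ro.from_quat(bot.get_obs()["tool_rot"]).as_matrix()[:,2].round(4))'
python3 -m crank '[[[0,0,0,0,180],[0,0,0,0,255],[0,0,0,0,255],[0,0,0,0,255],[0,0,0,0,255]]]'; python3 -c "$T"
python3 -m crank '[[[0,0,-5,0,255],[0,0,-8,0,255],[0,0,-12,0,255],[0,0,-12,0,255],[0,0,-12,0,255],[0,0,-12,0,255],[0,0,-12,0,255],[0,0,-8,0,255],[0,0,0,0,255]]]'; python3 -c "$T"
```

```text
clock: 33.0
eef_pos: [0.619, 0.0084, 0.0192]
tool_rot: [0.704, 0.711, -0.005, 0.002]
ft_force: [0.0, -0.7, 0.1]
grip_width: 0.0088
pos [0.619  0.0084 0.0192] yaw(y) 0.56 j [ 0.02  0.63  0.04  0.98 -0.01  1.58] w 0.0088 F [ 0.  -0.7  0.1] t 33.0
delta tool mm [ -94.7 -109.2  -89.5]
turn deg (about tool z) -9.74
delta after turn [ -74.9 -123.5  -89.7]
[-0.0031 -0.0098 -0.9999]
clock: 34.12
eef_pos: [0.6194, 0.0092, 0.1068]
tool_rot: [0.704, 0.711, -0.004, 0.003]
ft_force: [0.4, -0.2, -1.6]
grip_width: 0.0084
pos [0.6194 0.0092 0.1068] yaw(y) 0.56 j [ 0.02  0.55  0.14  1.16 -0.01  1.58] w 0.0084 F [ 0.4 -0.2 -1.6] t 34.12
delta tool mm [ -94.7 -109.3   -2.1]
turn deg (about tool z) -9.74
delta after turn [ -74.8 -123.8   -2.2]
[-0.0021 -0.0098 -0.9999]
```

```bash
T='from h import *
go([.511,-.0865,.11],10.3)
print(Ro.from_quat(bot.get_obs()["tool_rot"]).as_matrix()[:,2].round(4));wrist("w18")'
python3 -m crank '[[[0,0,0,-4.9,255],[0,0,0,-4.8,255],[-6,-10,0,0,255],[-8,-13,0,0,255],[-8,-13,0,0,255],[-8,-13,0,0,255],[-8,-13,0,0,255],[-8,-13,0,0,255],[-8,-13,0,0,255],[-8,-13,0,0,255],[-5,-8,0,0,255],[0,0,0,0,255]]]'; python3 -c "$T"
```

```text
clock: 35.62
eef_pos: [0.5148, -0.0835, 0.1067]
tool_rot: [0.641, 0.767, -0.006, 0.001]
ft_force: [0.3, 0.6, -1.5]
grip_width: 0.0086
pos [ 0.5148 -0.0835  0.1067] yaw(y) 10.22 j [-0.15  0.37 -0.15  1.05 -0.01  1.24] w 0.0086 F [ 0.3  0.6 -1.5] t 35.62
delta tool mm [-2.3 -4.3 -3.3]
turn deg (about tool z) -0.08
delta after turn [-2.3 -4.3 -3.3]
[-0.0061 -0.0105 -0.9999]
```

View pics/w18.png

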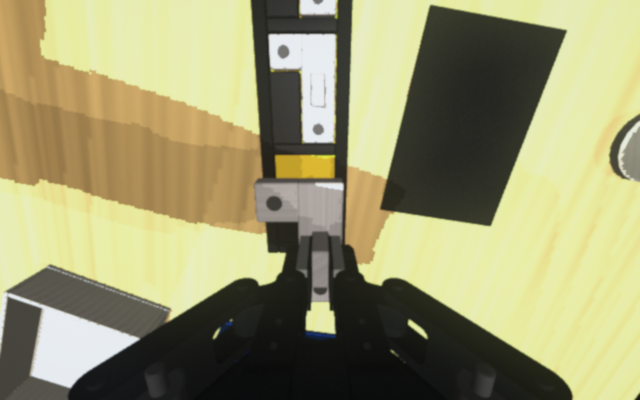

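```bash
python3 - <<'E'
from h import *
c=load('w18');im=c['img']
cv2.imwrite('pics/w18z.png',cv2.resize(im[130:260,240:370],None,fx=4.5,fy=4.5,interpolation=cv2.INTER_CUBIC))
hsv=cv2.cvtColor(im,cv2.COLOR_BGR2HSV)
y=(hsv[...,0]>15)&(hsv[...,0]<35)&(hsv[...,1]>150)&(hsv[...,2]>90)
y[:148]=0;y[180:]=0;y[:,:268]=0;y[:,340:]=0
v,u=np.where(y);print(u.min(),u.max(),v.min(),v.max())
for r in range(150,180,3):
    k=np.where(y[r])[0];print(r,k.min() if len(k) else 0,k.max() if len(k) else 0)
def B(p,z):
    return onplane(c,p,z)
th=np.radians(10.2);ax=np.array([-np.sin(th),np.cos(th)]);ay=-np.array([np.cos(th),np.sin(th)])
tcp=bot.get_obs()['eef_pos'][:2]
def show(n,p,z):
    q=B(p,z)[0,:2];d=q-tcp;print(n,q.round(4),'rel tcp along leg',(d@ax*1000).round(1),'toeward',(d@ay*1000).round(1))
show('far edge',[[305,v.min()-.5]],.016)
m=int(v.min())+8;k=np.where(y[m])[0]
show('left(toe) edge',[[k.min()-.5,m]],.016);show('right edge',[[k.max()+.5,m]],.016)
g=im.min(2)
for n,col in(('c310',310),('c290',290)): print(n,g[174:194,col])
print('row210',g[215,248:262],g[215,336:352]); print('row185',g[190,248:262],g[190,336:352])
print('row200',hsv[163,264:282,1],hsv[163,330:346,1])
E
```

```text
275 334 155 177
150 0 0
153 0 0
156 275 334
159 275 334
162 275 334
165 275 334
168 275 334
171 275 334
174 276 334
177 276 334
far edge [ 0.493  -0.0472] rel tcp along leg 39.5 toeward 15.5
left(toe) edge [ 0.4685 -0.059 ] rel tcp along leg 32.1 toeward 41.7
right edge [ 0.5188 -0.0499] rel tcp along leg 32.3 toeward -9.5
c310 [ 47  46  45  50  60  66  69  74  96 126 149 161 165 165 165 165 165 165
 165 165]
c290 [ 42  42  42  48  60  65  68  73  97 130 152 162 165 164 164 165 165 167
 167 168]
row210 [ 92  92  94  93  93  92  93  98 117 131 138 143 142 143] [161 161 158 151 147 134  93  50  37  58  90 104 106 104 103 100]
row185 [ 87  90  91  93  93  98 114 128 136 139 140 141 141 141] [173 172 173 178 192 192 171 115  55  42  70  97 110 111 111 112]
row200 [ 76  76  76  76  81  69  69  76  78  90 158 190 199 200 200 201 201 200] [195 196 196 194 184 136  67  58  50  48  41  40  45  45  45  44]
```

View pics/w18z.png

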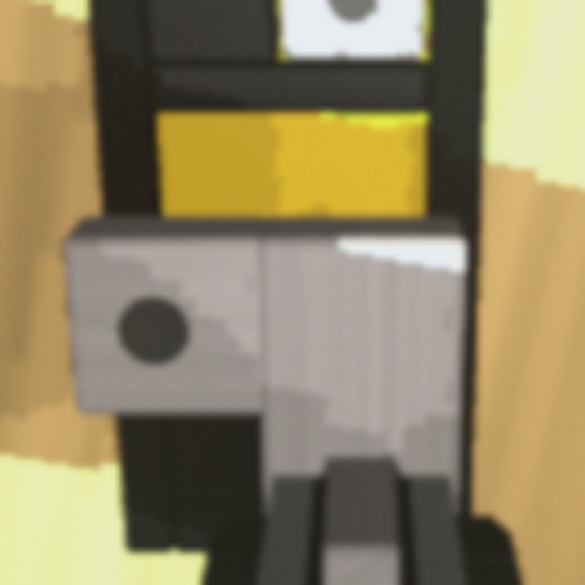

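```bash
python3 - <<'E'
from h import *
c=load('w18');o=bot.get_obs()
th=np.radians(10.22);ax=np.array([-np.sin(th),np.cos(th)]);ay=-np.array([np.cos(th),np.sin(th)])
tcp=o['eef_pos'][:2]
def show(n,p,z):
    d=onplane(c,[p],z)[0,:2]-tcp;print(n,'leg',(d@ax*1000).round(1),'toe',(d@ay*1000).round(1))
zt=o['eef_pos'][2]-.0162+.012
show('br far',(310,182.3),zt);show('br left',(255.5,215),zt);show('br right',(342,215),zt);show('br right2',(343,190),zt);show('br left2',(254,190),zt)
show('pk far',(305,154.5),.016);show('pk left',(274.5,163),.006);show('pk right',(334.7,163),.006)
show('pk left',(275.5,177),.006);show('pk right',(334.5,177),.006)
E
```

```text
br far leg 39.4 toe 7.6
br left leg 20.1 toe 38.8
br right leg 20.2 toe -10.4
br right2 leg 35.1 toe -10.5
br left2 leg 35.0 toe 38.5
pk far leg 39.5 toe 15.5
pk left leg 30.1 toe 43.4
pk right leg 30.2 toe -10.1
pk left leg 17.3 toe 43.2
pk right leg 17.4 toe -10.2
```

```bash
T='from h import *
go([.5121,-.0855,.04],10.2)
print(Ro.from_quat(bot.get_obs()["tool_rot"]).as_matrix()[:,2].round(4));wrist("w19")'
python3 -m crank '[[[-1.5,-3,6,0,255],[0,0,10,0,255],[0,0,10,0,255],[0,0,10,0,255],[0,0,10,0,255],[0,0,8,0,255],[0,0,4,0,255],[0,0,0,0,255]]]'; python3 -c "$T"
```

```text
clock: 36.67
eef_pos: [0.5124, -0.0848, 0.0432]
tool_rot: [0.64, 0.768, -0.006, 0.0]
ft_force: [-0.6, -0.4, -1.7]
grip_width: 0.0087
pos [ 0.5124 -0.0848  0.0432] yaw(y) 10.37 j [-0.16  0.44 -0.23  0.9  -0.01  1.23] w 0.0087 F [-0.6 -0.4 -1.7] t 36.67
delta tool mm [-0.6 -0.4  3.2]
turn deg (about tool z) 0.17
delta after turn [-0.6 -0.4  3.2]
[-0.0074 -0.0098 -0.9999]
```

View pics/w19.png

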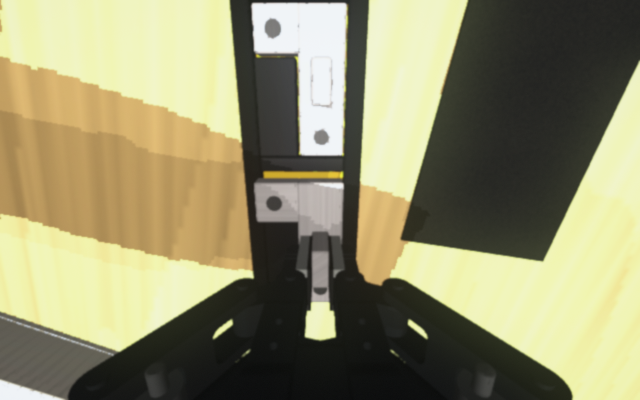

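```bash
cat > m.py <<'E'
from h import *
import sys
def meas(name):
    c=load(name);im=c['img'];Rt=None
    hsv=cv2.cvtColor(im,cv2.COLOR_BGR2HSV)
    cv2.imwrite('pics/%sz.png'%name,cv2.resize(im[150:260,235:365],None,fx=5,fy=5,interpolation=cv2.INTER_CUBIC))
    return c,im,hsv
E
python3 - <<'E'
from m import *
c,im,hsv=meas('w19');g=im.min(2)
print('col310',g[164:190,310]);print('col310S',hsv[164:190,310,1])
print('col280',g[164:190,280])
print('r175 S',hsv[175,255:270,1],hsv[175,336:352,1])
print('r200',g[200,246:262],g[200,336:352]);print('r215',g[215,246:262],g[215,336:352])
E
```

```text
col310 [ 58  57  56  56  55  52  45  44  47  50  51  51  52  57  70  80  84  96
 122 147 163 175 180 180 180 180]
col310S [ 13   9   4   4   9  14  73 157 187 192 192 192 190 175 121  45  17  17
  16  15  15  15  15  15  15  15]
col280 [ 51  48  42  37  36  36  35  39  43  46  46  46  47  53  65  72  75  80
 102 138 162 174 177 177 177 177]
r175 S [ 64  64  64  64  66  68  77 135 183 199 200 201 201 201 199] [192 191 192 190 183 180 179 159  81  35  29  33  28  32  28  32]
r200 [ 70  40  27  26  26  26  26  27  51 102 135 147 150 151 150 150] [178 176 177 176 173 161 132  84  47  36  35  36  35  36  36  35]
r215 [ 97  75  48  30  25  26  25  26  28  56 110 139 150 153 155 155] [174 175 176 174 168 148 102  53  34  32  32  32  32  33  31  31]
```

View pics/w19z.png

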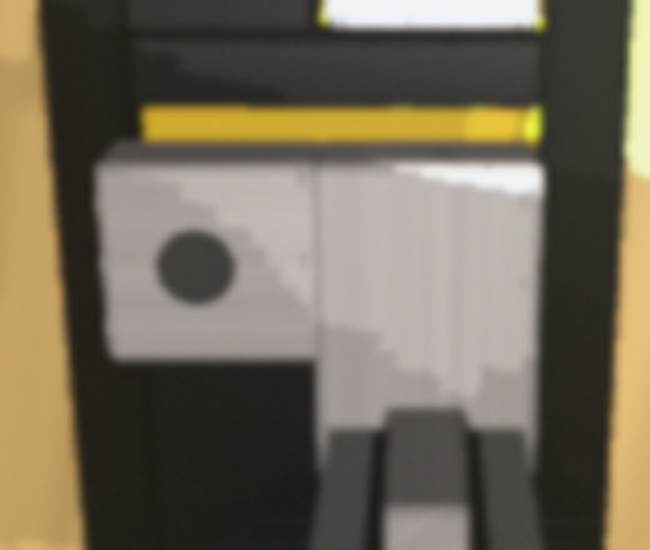

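```bash
cat >> m.py <<'E'
def rel(c,o,yw=10.3):
    th=np.radians(yw);ax=np.array([-np.sin(th),np.cos(th)]);ay=-np.array([np.cos(th),np.sin(th)])
    def f(p,z):
        d=onplane(c,[p],z)[0,:2]-o['eef_pos'][:2];return np.array([d@ax,d@ay])*1000
    return f
E
python3 - <<'E'
from m import *
c=load('w19');o=bot.get_obs();f=rel(c,o);zt=o['eef_pos'][2]-.0042
far=f((310,181.9),zt);l=f((254.8,200),zt);r=f((342.3,200),zt);l2=f((255.7,215),zt);r2=f((341.9,215),zt)
print(far,l,r,l2,r2,'bracket centre leg',far[0]-40,'toe',(l[1]+r[1])/2-12)
pf=f((310,170.3),.016);pl=f((262,175),.006);pr=f((343.6,175),.006);print(pf,pl,pr,'pocket leg',pf[0]-41.2,'toe',(pl[1]+pr[1])/2-12)
E
```

```text
[39.90838522  7.37711539] [29.31878179 38.29871346] [ 29.54461385 -10.48530255] [20.28700195 38.45079967] [ 20.54467735 -10.49961395] bracket centre leg -0.09161477971399279 toe 1.906705454438228
[40.94317237  8.39186624] [35.29981756 40.85098278] [ 35.49631557 -13.41417582] pocket leg -0.25682762681775273 toe 1.7184034806229818
```

The bracket lines up with the pocket within about 0.2 mm in both directions, against a clearance of 1.2 mm. I'll lower it gently and watch the force.

```bash
T='from h import *
go([.5121,-.0852,.022],10.3)
print(Ro.from_quat(bot.get_obs()["tool_rot"]).as_matrix()[:,2].round(4))'
python3 -m crank '[[[0,0,4,0,255],[0,0,4,0,255],[0,0,2,0,255],[0,0,0,0,255]]]'; python3 -c "$T"
```

```text
clock: 37.22
eef_pos: [0.5134, -0.0851, 0.0337]
tool_rot: [0.64, 0.768, -0.005, 0.001]
ft_force: [0.8, -0.2, -2.1]
grip_width: 0.0085
pos [ 0.5134 -0.0851  0.0337] yaw(y) 10.37 j [-0.16  0.45 -0.24  0.88 -0.01  1.23] w 0.0085 F [ 0.8 -0.2 -2.1] t 37.23
delta tool mm [ 0.3 -1.2 11.7]
turn deg (about tool z) 0.07
delta after turn [ 0.2 -1.2 11.7]
[-0.0049 -0.0102 -0.9999]
```

```bash
T='from h import *
go([.5123,-.0852,.022],10.3)
wrist("w20")'
python3 -m crank '[[[0,-1,0,0,255],[0,0,0,0,255]]]'; python3 -c "$T"; python3 - <<'E'
from m import *
c,im,hsv=meas('w20');g=im.min(2)
print('col310',g[164:196,310]);print('col310S',hsv[164:196,310,1])
print('r178 S',hsv[178,250:270,1],hsv[178,336:352,1])
print('r205',g[205,246:266],g[205,336:352])
E
```

```text
clock: 37.48
eef_pos: [0.5124, -0.0853, 0.0338]
tool_rot: [0.64, 0.768, -0.005, 0.001]
ft_force: [-0.1, 0.2, -1.5]
grip_width: 0.0088
pos [ 0.5124 -0.0853  0.0338] yaw(y) 10.37 j [-0.16  0.45 -0.25  0.88 -0.01  1.23] w 0.0088 F [-0.1  0.2 -1.5] t 37.48
delta tool mm [ 0.2  0.  11.8]
turn deg (about tool z) 0.07
delta after turn [ 0.2  0.  11.8]
col310 [ 61  59  58  57  56  54  54  54  51  46  45  48  51  58  70  80  83  91
 112 141 162 176 179 180 180 180 180 181 180 179 180 180]
col310S [  4   8   9   4   9   9   9   5  14  99 171 189 190 173 120  43  17  16
  17  15  15  14  15  15  15  15  15  13  15  16  15  13]
r178 S [ 66  75  66  66  64  64  62  41  32  51  93 119 128 130 129 130 130 130
 130 130] [133 132 132 134 145 163 176 179 158  81  36  29  34  34  33  33]
r205 [ 26  25  24  26  25  26  25  27  42  86 127 149 155 157 156 156 155 156
 156 147] [177 176 176 175 172 156 116  67  38  33  34  35  34  34  36  35]
```

View pics/w20z.png

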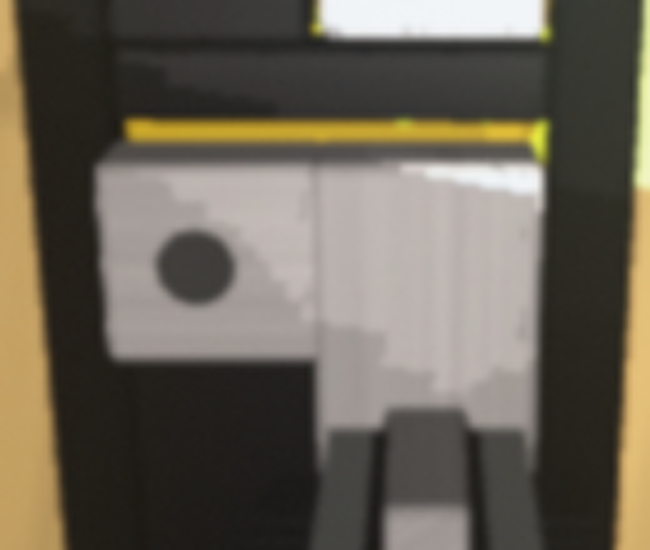

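```bash
python3 - <<'E'
from m import *
c=load('w20');o=bot.get_obs();f=rel(c,o);zt=o['eef_pos'][2]-.0042
far=f((310,182.1),zt);l=f((254.8,205),zt);r=f((342.1,205),zt)
print(far,l,r,'bracket leg',far[0]-40,'toe',(l[1]+r[1])/2-12, 'w',l[1]-r[1])
pf=f((310,172.9),.016)
for z in(.006,.016):
  pl=f((259.5,178),z);pr=f((344.8,178),z);print(z,pf,pl,pr,'pocket leg',pf[0]-41.2,'toe',(pl[1]+pr[1])/2-12,'w',pl[1]-pr[1])
d=o['eef_pos'];print((c['R']@np.r_[d[:2],.016]+c['t']))
E
```

```text
[39.70436106  7.27934151] [26.26865252 38.43166792] [ 26.4543764  -10.57181636] bracket leg -0.29563894329611884 toe 1.929925782123597 w 49.003484275563196
0.006 [41.5098262   7.82868047] [35.66845571 40.24754103] [ 35.82843027 -13.65612994] pocket leg 0.30982619963864266 toe 1.2957055458591693 w 53.90367096938516
0.016 [41.5098262   7.82868047] [38.31269648 37.91181819] [ 38.46318965 -12.79708271] pocket leg 0.30982619963864266 toe 0.5573677394876544 w 50.70890090222882
[0.00197326 0.02588048 0.17597148]
```

```bash
T='from h import *
go([.5124,-.0848,.022],10.3)'
python3 -m crank '[[[0.5,0.3,1,0,255],[0,0,2,0,255],[0,0,1.5,0,255],[0,0,0,0,255]]]'; python3 -c "$T"
```

```text
clock: 38.02
eef_pos: [0.5128, -0.0848, 0.0291]
tool_rot: [0.64, 0.768, -0.005, 0.002]
ft_force: [-0.3, 0.3, -1.8]
grip_width: 0.0084
pos [ 0.5128 -0.0848  0.0291] yaw(y) 10.37 j [-0.16  0.46 -0.25  0.86 -0.01  1.23] w 0.0084 F [-0.3  0.3 -1.8] t 38.02
delta tool mm [ 0.1 -0.3  7.1]
turn deg (about tool z) 0.07
delta after turn [ 0.1 -0.3  7.1]
```

```bash
T='from h import *
go([.5126,-.0848,.022],10.3)
wrist("w21")'
python3 -m crank '[[[0,0,2,0,255],[0,0,2,0,255],[0,0,0,0,255]]]'; python3 -c "$T"
```

```text
clock: 38.4
eef_pos: [0.5127, -0.0848, 0.0248]
tool_rot: [0.64, 0.768, -0.005, 0.002]
ft_force: [-0.6, -0.3, -2.8]
grip_width: 0.0088
pos [ 0.5127 -0.0848  0.0248] yaw(y) 10.37 j [-0.16  0.46 -0.25  0.85 -0.01  1.23] w 0.0088 F [-0.6 -0.3 -2.8] t 38.4
delta tool mm [ 0.1 -0.1  2.8]
turn deg (about tool z) 0.07
delta after turn [ 0.1 -0.1  2.8]
```

View pics/w21.png

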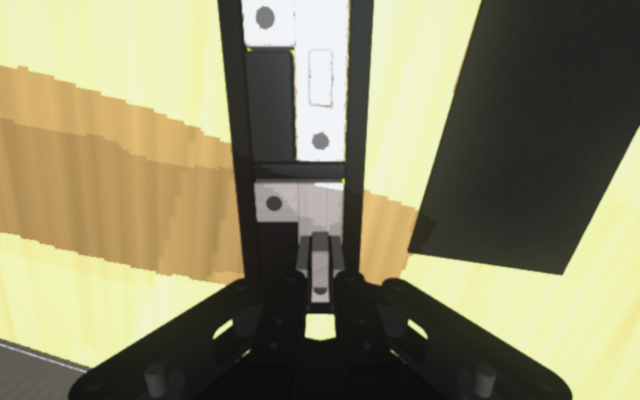

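It is entering freely with no contact force. I'll go down the last 2 to 3 mm.

```bash
T='from h import *
go([.5126,-.0848,.022],10.3)'
python3 -m crank '[[[0,0,1,0,255],[0,0,1,0,255],[0,0,0.5,0,255]]]'; python3 -c "$T"
```

```text
clock: 38.83
eef_pos: [0.5129, -0.0849, 0.0223]
tool_rot: [0.64, 0.768, -0.005, 0.002]
ft_force: [0.1, 0.5, -1.8]
grip_width: 0.0089
pos [ 0.5129 -0.0849  0.0223] yaw(y) 10.37 j [-0.16  0.47 -0.26  0.85 -0.01  1.23] w 0.0089 F [ 0.1  0.5 -1.8] t 38.83
delta tool mm [ 0.1 -0.3  0.3]
turn deg (about tool z) 0.07
delta after turn [ 0.1 -0.3  0.3]
```

```bash
T='from h import *
go([.5126,-.0848,.022],10.3)'
python3 -m crank '[[[0,0,0.7,0,255],[0,0,0.7,0,255]]]'; python3 -c "$T"
```

```text
clock: 39.08
eef_pos: [0.513, -0.0849, 0.0221]
tool_rot: [0.64, 0.768, -0.005, 0.002]
ft_force: [-2.9, 0.4, 6.1]
grip_width: 0.0085
pos [ 0.513  -0.0849  0.0221] yaw(y) 10.37 j [-0.16  0.47 -0.26  0.85 -0.01  1.23] w 0.0085 F [-2.9  0.4  6.1] t 39.08
delta tool mm [ 0.1 -0.3  0.1]
turn deg (about tool z) 0.07
delta after turn [ 0.1 -0.3  0.1]
```

Floor contact at exactly the expected height (about 8 N). I'll release, rise and look.

```bash
T='from h import *
go([.5126,-.0848,.022],10.3)
wrist("w22")'
python3 -m crank '[[[0,0,0,0,230],[0,0,0,0,190],[0,0,0,0,140],[0,0,0,0,120],[0,0,-8,0,120],[0,0,-12,0,120],[0,0,-20,0,120],[-5,0,-25,0,120],[-10,0,-25,0,120],[-10,0,-20,0,120],[0,0,0,0,120]]]'; python3 -c "$T"
```

```text
clock: 40.45
eef_pos: [0.5198, -0.109, 0.1412]
tool_rot: [0.64, 0.768, -0.003, 0.005]
ft_force: [-0.3, 1.4, 0.6]
grip_width: 0.0454
pos [ 0.5198 -0.109   0.1412] yaw(y) 10.4 j [-0.2   0.35 -0.08  1.13 -0.01  1.19] w 0.0454 F [-0.3  1.4  0.6] t 40.45
delta tool mm [ 26.5  -2.8 118.9]
turn deg (about tool z) 0.1
delta after turn [ 26.5  -2.9 118.9]
```

```bash
python3 - <<'E'
from m import *
c,im,hsv=meas('w22')
cv2.imwrite('pics/w22c.png',cv2.resize(im[30:280,250:400],None,fx=2.4,fy=2.4,interpolation=cv2.INTER_CUBIC))
W=cloud(c)
b=bot.camera('top');cv2.imwrite('pics/top1.png',b['img'])
E
```

```text
(no output)
```

View pics/w22c.png

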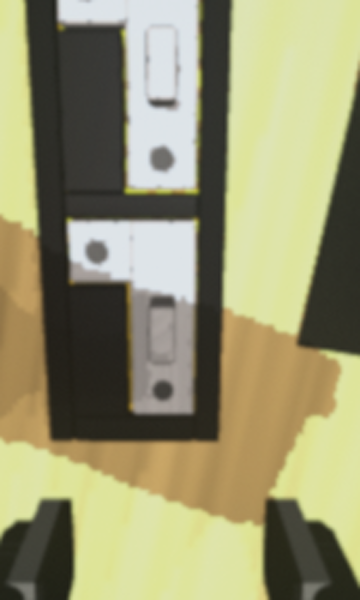

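View pics/top1.png

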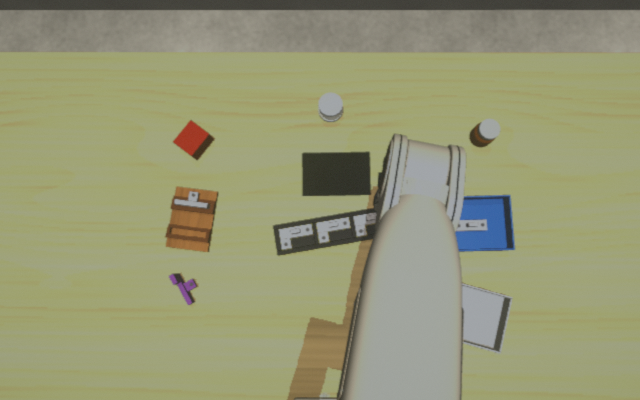

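The spare sits in pocket 0 (crop 130,310), tab up, with a thin yellow margin all round. I'll check the level by depth against the neighbouring bracket.

```bash
python3 - <<'E'
from m import *
c=load('w22');W=cloud(c)
def pl(nm,boxes):
    P=np.vstack([W[y0:y1,x0:x1].reshape(-1,3) for x0,y0,x1,y1 in boxes]);P=P[np.isfinite(P).all(1)];P=P[abs(P[:,2]-np.median(P[:,2]))<.004]
    A=np.c_[P[:,:2]-P[:,:2].mean(0),np.ones(len(P))];s=np.linalg.lstsq(A,P[:,2],rcond=None)[0];print(nm,len(P),'z',s[2].round(4),'slope',s[:2].round(3))
# crop coords/2.4+(250,30)
pl('spare',[(282,124,328,146),(307,146,329,153),(307,184,329,200)])
pl('kit mid',[(305,34,328,40),(305,76,328,106)])
pl('tray rim',[(278,112,330,119),(278,206,335,210)])
E
```

```text
spare 1513 z 0.0169 slope [-0.002  0.001]
kit mid 822 z 0.017 slope [-0.007 -0.002]
tray rim 588 z 0.0149 slope [0.002 0.003]
```

The spare is level and at the same height as the kit bracket, 2 mm proud of the rim. Nothing is touching the robot. Handing in.

```bash
python3 -m crank '[[[0,0,-15,0,120],[0,0,-10,0,120],[0,0,0,0,120],[0,0,0,0,120]]]'; python3 -c "
from h import *
print(bot.job_done())"
```

```text
clock: 41.05
eef_pos: [0.5166, -0.1066, 0.1635]
tool_rot: [0.639, 0.769, -0.005, 0.001]
ft_force: [-0.8, -0.8, 0.7]
grip_width: 0.0451
the job is handed in; nothing more can be done
None
```

I moved the straight bracket from pocket 0 to the blue returns bin and fitted the stock dog-leg bracket in its place. The job was handed in at about 41 s of the 72 s allowed, and no verdict was given. To get the dog-leg tab up, I stood it on the mat, tipped it onto its plain back and picked it up again by the tab. I lowered it into the pocket with no contact until the floor, which it met at about 8 N.

**Last checks:**
- **Fit:** the dog-leg is level within 0.002 rad, at the same height as the neighbouring kit bracket and 2 mm above the tray rim. A thin yellow margin shows around it.
- **Bin and bystanders:** the straight bracket lies in the bin. The kit brackets, the rack's straight bracket, jar, box and hub look unmoved, judged by eye from the top view. The arm hid part of that view, including part of the bin and the end of the tray.
- **Disagreement:** just before insertion, the wrist camera showed the held bracket about 2 mm off the gripper's centre. I therefore aligned the bracket to the pocket in the same image. The gripper also leaned by up to 2.5° on the way, and I had corrected that before picking the dog-leg up by its tab.

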